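# Fetch the clarinet barrel from behind the bottles

## Task

The clarinet barrel has been left in the supply tray, behind the tin, the flask and the jar. Stand all three of these upright on the cork mat, fetch the barrel and stand it upright in the middle of the empty compartment of the job tray, then put the tin, the flask and the jar back in the supply tray, each where it stood before. Keep the three upright all the time, set everything down without dropping it, and leave the clarinet's bell and mouthpiece where they are.

Things in the scene. Friction and masses are not known exactly. Their poses are not given: they have to be found in the camera images.
- supply_tray: Fixed low light-wood tray, 158 (x) x 284 (y) mm, rim 22 mm high, inner floor 8 mm above the bench. Origin: centre of its underside; +x points away from the robot. Tin, flask and jar start on its floor in a row along y, 27 mm to the -x side of the middle, 78 mm apart, in any order. Close behind them (+x) stands the barrel; they are 80 mm taller, in the way of a gripper from above.
- tin: Loose flat-sided rectangular metal can, 42 (x) x 64 (y) mm, body 127 mm tall, with a round black screw cap of 29 mm diameter centred on top, from 131 to 153 mm above its underside; 0.14 to 0.28 kg. Can be lifted by the cap. Origin: centre of its underside; z up.
- flask: Loose round amber glass bottle, 48 mm diameter to 114 mm height, shoulder above that, round black screw cap of 30 mm diameter from 132 to 156 mm above its underside; 0.13 to 0.25 kg. Can be lifted by the cap. Origin: centre of its underside; z up.
- jar: Loose straight round white jar, 54 mm diameter, with a wide metal screw lid of 51 mm diameter from 126 to 150 mm above its underside; 0.14 to 0.28 kg. Can be lifted by the lid. Origin: centre of its underside; z up.
- barrel: Loose clarinet barrel standing on end: short black tube, 34 mm diameter, 64 mm tall, with a metal ring at both ends; 0.05 kg. Origin: centre of its underside; z up.
- mat: Fixed cork bench mat, 130 (x) x 300 (y) x 6 mm thick, at the left or right of the robot: the side area. Origin: centre of its underside. Room for the three bottles in a row along its y, 90 mm apart.
- job_tray: Fixed wooden tray on the other side, 184 (x) x 277 (y) mm, walls 26 mm high. In its -x half lie two black keyed clarinet joints (fixed, tops 37 mm above the bench). Its +x half is a row along y of three square compartments, 85 mm inside, 90 mm apart, 43 mm to the +x side of the tray's middle: for bell, mouthpiece, and one empty, in any order. Origin: centre of its underside.
- liner: The cork floor of the empty compartment of the job tray, 83 x 83 x 1.5 mm, its top 7.5 mm above the bench; the barrel is to stand on its middle. Fixed. Origin: centre of its underside; x and y run as in the job tray.
- bell: Clarinet bell standing on its flared foot in the job tray: black, metal rings, foot 77 mm diameter, 44 mm at the top, 106 mm tall; loose, not to be disturbed. Origin: centre of its underside.
- mouthpiece: Clarinet mouthpiece in its metal cap, standing cap down in the job tray, cork tenon up: 34 mm diameter, 90 mm tall; loose, not to be disturbed. Origin: centre of its underside.
Mind the look-alikes: they are no part of the job. What is shaped like the barrel but green or orange is not meant. What is shaped like the tin but green is not meant.

How it is judged (in metres and radians):
On the way, in this order (a step that is already met when the one before it is completed fails the run):
1. tin, flask and jar all stand released and upright on the cork mat (x of tin in the frame of mat between -0.06 and 0.06 m and y of tin in the frame of mat between -0.145 and 0.145 m and z of tin in the frame of mat between 0 and 0.014 m and angle between each of tin, flask, jar's own z axis and vertical below 0.12 rad and linear speed of each of tin, flask, jar below 0.03 m/s and angular speed of each of tin, flask, jar below 0.3 rad/s and contact force between each of tin, flask, jar and the fingers below 0.3 N and x of flask in the frame of mat between -0.06 and 0.06 m and y of flask in the frame of mat between -0.145 and 0.145 m and z of flask in the frame of mat between 0 and 0.014 m and x of jar in the frame of mat between -0.06 and 0.06 m and y of jar in the frame of mat between -0.145 and 0.145 m and z of jar in the frame of mat between 0 and 0.014 m), for 0.2 s.
2. the barrel stands released and upright in the middle of the empty compartment (horizontal distance between barrel and liner below 0.015 m and z of barrel in the frame of liner below 0.008 m and angle between barrel's own z axis and vertical below 0.12 rad and linear speed of barrel below 0.03 m/s and angular speed of barrel below 0.3 rad/s and contact force between barrel and the fingers below 0.3 N), for 0.2 s.
At the end, for the whole second after the job is handed in: The barrel stands upright on the liner of the empty compartment, within 15 mm of its middle; tin, flask and jar each stand upright within 15 mm of where they stood at the start; bell and mouthpiece are upright within 20 mm of their start; all released and at rest (all of step 2 and distance of each of tin, flask, jar from where it was at the start of the episode below 0.015 m and angle between each of tin, flask, jar's own z axis and vertical below 0.12 rad and linear speed of each of tin, flask, jar below 0.03 m/s and angular speed of each of tin, flask, jar below 0.3 rad/s and contact force between each of tin, flask, jar and the fingers below 0.3 N and distance of each of bell, mouthpiece from where it was at the start of the episode below 0.02 m and angle between each of bell, mouthpiece's own z axis and vertical below 0.15 rad); the robot touches nothing.
It fails at once if the tin, flask or jar is tipped (more than about 34 degrees) (angle between any of tin, flask, jar's own z axis and vertical above 0.6 rad).
It fails at once if the tin, flask, jar or barrel is dropped (falls free faster than 0.75 m/s, about 30 mm) ((linear speed of tin above 0.75 m/s and contact force between tin and the fingers below 0.05 N) or (linear speed of flask above 0.75 m/s and contact force between flask and the fingers below 0.05 N) or (linear speed of jar above 0.75 m/s and contact force between jar and the fingers below 0.05 N) or (linear speed of barrel above 0.75 m/s and contact force between barrel and the fingers below 0.05 N)).
It fails at once if the bell or the mouthpiece is disturbed (moved more than 25 mm) (distance of any of bell, mouthpiece from where it was at the start of the episode above 0.025 m).
It also fails if it takes over 141 s, if anything falls off the work surface, if the arm or the gripper's body presses on something with over 40 N, if the wrist force passes 120 N, or if a joint passes its speed limit or range.

## Robot

A 6-joint arm with a two-finger parallel gripper is mounted at the origin on the work surface. World frame = base frame: x ahead of the robot, y to its left, z up, the work surface at z = 0. Lengths are in mm, angles in rad, forces in N, time in s.
With the tool pointing down it reaches from about 300 to 850 mm from the base axis. Payload 4.2 kg.
Tool frame: the origin (TCP) lies midway between the tips of the shut fingers; the grasp point (between the pads) lies 19 mm behind it; x points along the fingers, y is the direction in which the jaws open and shut, and the axes are right-handed (so a half turn about x gives the same grasp; the last joint's range is limited). The gripper opens to 91 mm and grips with 3 to 60 N. Pads are 32 mm wide; open, the fingers measure 118 mm over their backs; the gripper's body (76 mm by 178 mm) begins 60 mm behind the grasp point.
Start: joints at [-0.02, 0.32, 1.565, -0, 1.257, -0.02], TCP at [575.019, 0, 177.876] pointing down, gripper open.
Joint ranges: [-3.11, 3.11], [-0.84, 2.01], [0.21, 2.61], [-1.34, 4.49], [0.05, 2.63], [-2.56, 2.56]. Speed limits (rad/s): [2.57, 2.57, 3.14, 3.14, 3.14, 3.14].

## Interface

Orientations are given as a rotation vector (axis times angle).
In Python, from workcell import sense, snapshot, finish_job gives the robot as it stands.
- The arm moves only by the tool jog_arm, never from a script. Its argument "increments" is a list of rows, each an object with "xyz": the shift along the tool's x, y, z in cm, a list of three; "twist": the turn about the tool's x in degrees. In form: [{"xyz": [tx, ty, tz], "twist": twist}, ...]. A call has 1 to 20 rows; each row shifts and turns the commanded pose from where the row before left it, along the tool's axes as they then stand; what a row does not reach is not made up. A row lasts 1/10 s, in which the tool goes at most 50 mm and 8.59 degrees, less where a joint would pass 70% of its speed; a pose out of reach is approached as far as the arm can. A call is refused whole if a number of a shift passes 5 or a number of a turn 8.59, either way. A call with a gripper value outside its range is refused whole. "claw" is the finger opening in cm, from 0 to 9.12, set as the call begins (left out, the last holds). The fingers move at their own pace and stop on an object; "grip_force" is the grip in N (left out, the last holds). Time passes only in rows, so rows that do not move let the fingers close. It gives the time, the measured TCP pose, the force and the opening at its end, in the units of the state.
- sense(): the state, without advancing time (a new reading comes with each control period).
- snapshot(name): name is "scene" or "side" or "wrist"; returns a dict with "color" (400x640x3 uint8, red, green, blue), "depth" (400x640 float32, mm along the optical axis (not along the pixel's ray), 0 where there is no reading), "camera_matrix" (3x3 intrinsics, pixels), "T" (4x4, takes a point from camera to world coordinates). Camera axes: x right, y down, z forward; pixel columns grow to the right and rows downward; lengths in mm; the calibration is good to about 2 mm. A picture is of the moment at which its call begins.
- finish_job(): hands the job in, once; it reports no verdict.
The state is a dict: "time_s": time; "q": joint angles; "dq": joint speeds; "joint_efforts": joint torques, N m; "position": TCP position; "ee_rot": TCP orientation; "wrist_force": force on the tool from outside, world axes, zero at the start; "ft_torque": the same for the moment, N m; "gripper_width": finger opening in mm.
Only numpy, scipy, OpenCV 4.12 (cv2) and the standard library are available. Lean on these libraries where they do the work, as an engineer would, in place of code of your own. Each camera call takes 0.05 s, during which the arm holds its last target. There are 200 camera calls.

## Working session

There is one attempt and no reset: what is moved stays moved. The work goes in short steps, Python scripts to look and compute and a tool call to move; the robot and the scene stay as the last step left them, time stands still between calls to the robot, and variables do not carry over. Pictures are saved under pics/ and viewed, about 12 in all and at most 16, crops included, and the job is handed in when it is done.

Besides the shell and the picture viewer there is one more tool, called as name(argument=value, ...) on one line, values as JSON. jog_arm: Moves the arm, as the interface text tells. Its arguments: {"type":"object","properties":{"increments":{"type":"array"},"claw":{"type":"number"},"grip_force":{"type":"number"}},"required":["increments"]}

```bash
mkdir -p pics
cat > h.py <<'E'
import numpy as np, cv2
from workcell import sense, snapshot, finish_job
def grab(n):
    s=snapshot(n); np.savez(f'{n}.npz',**s); return s
def save(n,s,crop=None,k=1):
    im=s['color'][:,:,::-1]
    if crop: r0,r1,c0,c1=crop; im=im[r0:r1,c0:c1]
    cv2.imwrite('pics/'+n+'.png',cv2.resize(im,None,fx=k,fy=k,interpolation=cv2.INTER_CUBIC))
def cloud(s):
    d=s['depth']; K=s['camera_matrix']; v,u=np.indices(d.shape)
    p=np.stack([(u-K[0,2])/K[0,0]*d,(v-K[1,2])/K[1,1]*d,d],-1)
    w=p@s['T'][:3,:3].T+s['T'][:3,3]; w[d==0]=np.nan
    return w
E
python3 - <<'E'
from h import *
print(sense())
for n in('scene','side'):
    s=grab(n); save(n+'0',s); print(n,s['T'].round(2).tolist(),s['camera_matrix'].tolist())
E
```

```text
{'time_s': 0.0, 'q': array([-1.99990284e-02,  3.20304822e-01,  1.56565568e+00,  1.96691312e-05,
        1.25737398e+00, -2.00316675e-02]), 'dq': array([-3.16275231e-04,  7.67590143e-04,  7.68341710e-05,  1.09477767e-03,
        6.10898448e-04,  3.99258313e-04]), 'joint_efforts': array([-5.01459035e-04, -4.12465632e+01, -2.31973493e+01,  7.28826877e-02,
        4.58198413e-02, -1.41870069e-04]), 'position': array([5.74448998e+02, 1.93038396e-02, 1.77021967e+02]), 'ee_rot': array([ 1.20839576,  1.21053364, -1.21043673]), 'wrist_force': array([0.28633017, 0.32403027, 0.44422224]), 'ft_torque': array([-0.01148508,  0.04828594, -0.00718942]), 'gripper_width': 91.45028181763576}
scene [[-0.51, 0.46, -0.73, 1375.15], [0.86, 0.29, -0.42, 471.76], [0.02, -0.84, -0.54, 618.69], [0.0, 0.0, 0.0, 1.0]] [[461.4511853626607, 0.0, 315.2408388578731], [0.0, 461.4511853626607, 198.69362492162512], [0.0, 0.0, 1.0]]
side [[0.82, -0.35, 0.45, 53.92], [-0.57, -0.48, 0.67, -744.25], [-0.02, -0.8, -0.59, 724.69], [0.0, 0.0, 0.0, 1.0]] [[478.79709371854426, 0.0, 317.9553175775939], [0.0, 478.79709371854426, 206.34900246844953], [0.0, 0.0, 1.0]]
```

View pics/scene0.png

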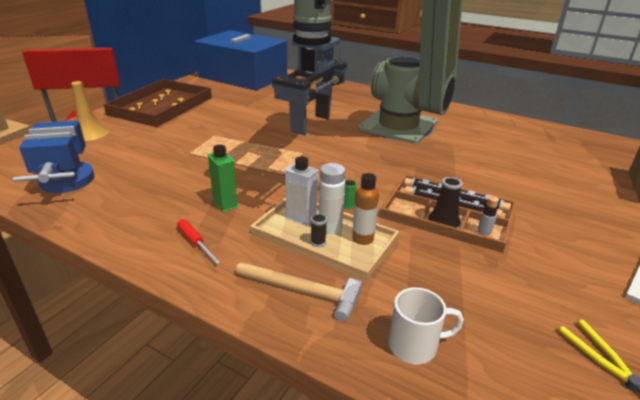

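View pics/side0.png

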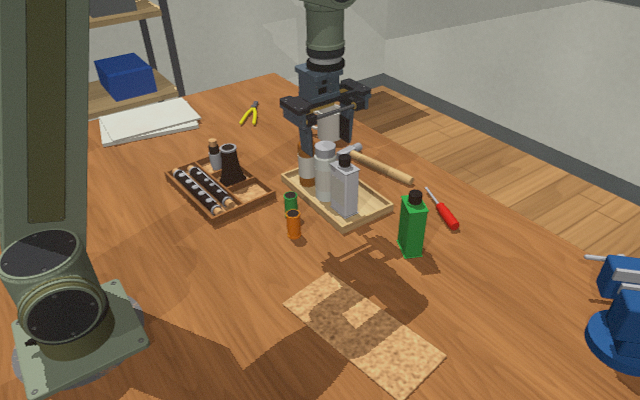

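The scene view shows the tin at (301,190), the jar at (332,200), the flask at (367,210), and the black barrel at (318,230), all in the supply tray. The mat is at (245,155), robot right. The job tray is at (450,208), with bell (450,200), mouthpiece (488,217), and its empty compartment towards the mat side. Look-alikes are a green tin at (222,180), and green and orange barrel shapes seen in the side view at (291,203) and (293,225). Only the black tube at (318,230) fits the barrel.

```bash
cat > m.py <<'E'
from h import *
W=[]
for n in('scene','side'):
    s=dict(np.load(n+'.npz')); W.append((n,s,cloud(s)))
def sl(z0,z1,box):
    for n,s,w in W:
        m=(w[...,2]>z0)&(w[...,2]<z1)&(w[...,0]>box[0])&(w[...,0]<box[1])&(w[...,1]>box[2])&(w[...,1]<box[3])
        k,lab,st,_=cv2.connectedComponentsWithStats(m.astype(np.uint8))
        for i in range(1,k):
            if st[i,4]<25: continue
            p=w[lab==i]; lo,hi=np.percentile(p,3,0),np.percentile(p,97,0)
            print(n,(z0,z1),st[i].tolist(),'lo',lo.round(),'hi',hi.round(),'rgb',s['color'][lab==i].mean(0).round())
E
python3 - <<'E'
from m import *
B=(350,950,-450,450)
sl(146,175,B); sl(60,84,B);sl(95,115,(350,950,100,450))
for nm,(n,u,v) in dict(mat=('side',325,300)).items(): pass
for n,s,w in W:
    c=s['color'].astype(int)
    for (z0,z1,b,l) in((3,11,(300,750,-480,-130),'mat'),(17,31,(300,800,-130,130),'rim'),(20,32,(300,800,120,400),'jobrim')):
        m=(w[...,2]>z0)&(w[...,2]<z1)&(w[...,0]>b[0])&(w[...,0]<b[1])&(w[...,1]>b[2])&(w[...,1]<b[3])
        p=w[m][:,:2].astype(np.float32); 
        if len(p)<20: continue
        print(n,l,len(p),np.percentile(p,[1,99],0).round().tolist(),cv2.minAreaRect(p))
s=grab('wrist'); save('wrist0',s); save('c1',W[0][1],(150,250,180,520),2.3)
E
```

```text
scene (146, 175) [213, 144, 13, 8, 84] lo [ 660. -192.  147.] hi [ 684. -168.  154.] rgb [80. 59. 45.]
scene (146, 175) [295, 156, 13, 12, 135] lo [624.   2. 148.] hi [648.  27. 162.] rgb [65. 50. 41.]
scene (146, 175) [321, 163, 24, 17, 334] lo [612.  68. 147.] hi [657. 112. 159.] rgb [172. 167. 168.]
scene (146, 175) [361, 173, 15, 15, 190] lo [620. 157. 147.] hi [645. 182. 165.] rgb [62. 47. 38.]
side (146, 175) [314, 141, 21, 15, 262] lo [607.  63. 147.] hi [651. 106. 161.] rgb [153. 151. 150.]
side (146, 175) [338, 154, 12, 12, 131] lo [620.  -1. 147.] hi [645.  24. 163.] rgb [50. 43. 40.]
side (146, 175) [408, 190, 14, 10, 122] lo [ 657. -196.  147.] hi [ 682. -170.  155.] rgb [53. 43. 35.]
scene (60, 84) [210, 172, 26, 17, 218] lo [ 668. -210.   61.] hi [ 700. -147.   83.] rgb [ 55. 102.  47.]
scene (60, 84) [345, 179, 12, 9, 87] lo [506.  65.  60.] hi [537.  93.  66.] rgb [76. 90. 59.]
scene (60, 84) [286, 189, 32, 18, 286] lo [621. -12.  61.] hi [655.  45.  83.] rgb [136. 129. 120.]
scene (60, 84) [438, 191, 22, 17, 211] lo [473. 280.  60.] hi [493. 320.  83.] rgb [45. 33. 2
[... 2368 characters left out ...]
.0]] ((631.1329345703125, 35.65947341918945), (220.4462890625, 184.05126953125), 1.1301310062408447)
scene jobrim 2387 [[333.0, 140.0], [795.0, 397.0]] ((557.5442504882812, 258.89080810546875), (264.3311767578125, 491.8731994628906), 82.28250122070312)
side mat 10104 [[342.0, -456.0], [710.0, -148.0]] ((524.9488525390625, -304.9261474609375), (449.7548828125, 349.80535888671875), 0.035170674324035645)
side rim 761 [[472.0, -56.0], [738.0, 121.0]] ((616.4215087890625, 27.440933227539062), (177.9211883544922, 273.4416809082031), 74.45841217041016)
side jobrim 1790 [[332.0, 144.0], [791.0, 395.0]] ((558.85205078125, 254.02536010742188), (260.9169616699219, 487.7676086425781), 84.17122650146484)
```

Run:
```python
from m import *
save('c2',W[1][1],(120,400,150,460),2.5)
for n,s,w in W:
    p=w[(w[...,2]>2)&(w[...,2]<12)]
    for nm,seed in (('mat',(215,155) if n=='scene' else (405,360)),('liner',(405,210) if n=='scene' else (252,193))):
        u,v=seed; print(n,nm,w[v,u].round(),s['color'][v,u])
    # mat: local height + colour (cork brighter than desk)
    hsv=cv2.cvtColor(s['color'],cv2.COLOR_RGB2HSV)
    for u,v in ([(215,155),(270,150),(180,160),(230,175)] if n=='scene' else [(405,360),(330,285),(355,318),(300,350),(420,340),(335,320)]):
        print(hsv[v,u],w[v,u].round())
```

```text
scene mat [ 687. -182.  137.] [47 38 25]
scene liner [476. 206.   7.] [237 176 115]
[ 18 119  47] [ 687. -182.  137.]
[ 13 136 152] [ 386. -248.    4.]
[ 12 160 174] [ 565. -432.   -1.]
[ 59 141 114] [ 675. -153.   89.]
side mat [ 460. -398.    4.] [211 167 114]
side liner [486. 214.   8.] [217 184 129]
[ 16 117 211] [ 460. -398.    4.]
[ 17 111 218] [ 458. -175.    6.]
[ 15 122 190] [ 447. -272.    4.]
[ 13 153 112] [ 322. -271.    2.]
[ 16 113 218] [ 509. -384.    8.]
[ 15 130 141] [ 412. -255.    7.]
```

View pics/c1.png

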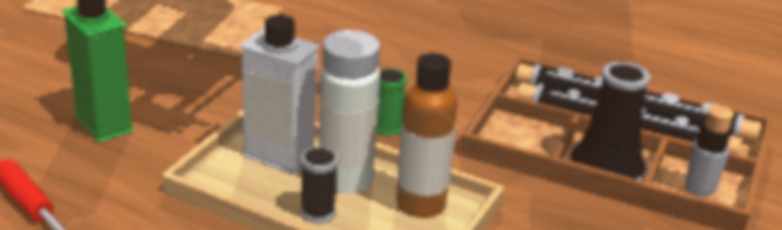

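View pics/c2.png

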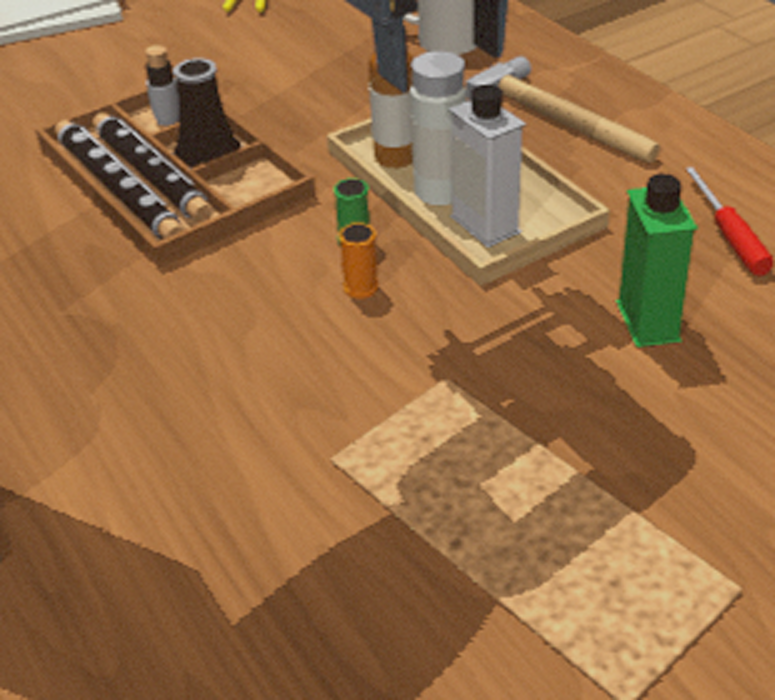

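c1 and c2 confirm it: the black tube with metal rings inside the supply tray at c1 (320,185) is the barrel. The green and orange tubes at c2 (352,205) and (358,260) are outside the tray, so they are decoys. The empty compartment is the -y one at c2 (255,185), next to the bell. The mat corners are at c2 (445,380), (332,460), (740,590) and (622,700).

```bash
cat >> m.py <<'E'
def ray(s,u,v,z):
    K=s['camera_matrix'];T=s['T']; d=T[:3,:3]@np.array([(u-K[0,2])/K[0,0],(v-K[1,2])/K[1,1],1]); return (T[:3,3]+d*(z-T[2,3])/d[2])[:2]
E
python3 - <<'E'
from m import *
sc,sd=W[0][1],W[1][1]
c1=lambda p:(p[0]/2.3+180,p[1]/2.3+150); c2=lambda p:(p[0]/2.5+150,p[1]/2.5+120)
for p in((445,380),(332,460),(740,590),(622,700)): print('mat',ray(sd,*c2(p),6).round())
for p in((157,250),(315,183),(40,133)): print('job side',ray(sd,*c2(p),26).round())
for p in((463,135),(527,62),(745,222)): print('job scene',ray(sc,*c1(p),26).round())
for p in((330,138),(480,270),(608,210)): print('sup side',ray(sd,*c2(p),22).round())
for p in((163,180),(503,190)): print('sup scene',ray(sc,*c1(p),22).round())
# liner cork
for n,s,w in W:
    h=cv2.cvtColor(s['color'],cv2.COLOR_RGB2HSV)
    m=(w[...,2]>3)&(w[...,2]<13)&(abs(w[...,0]-478)<55)&(abs(w[...,1]-210)<52)&(h[...,2]>165)
    p=w[m][:,:2]; print(n,len(p),np.percentile(p,[2,98],0).round(),cv2.minAreaRect(p.astype(np.float32)))
# circle fits for tops
from scipy.optimize import least_squares
for n,s,w in W:
    for nm,c,zt,r in(('tin',(634,13),161,14.5),('jar',(632,87),158,25.5),('flask',(631,168),164,15),('barrel',(693,92),72,17),('bell',(471,298),112,22),('mouthp',(465,388),96,12)):
        m=(abs(w[...,2]-zt)<5)&(np.hypot(w[...,0]-c[0],w[...,1]-c[1])<r+9)
        p=w[m]
        if len(p)>15: print(n,nm,len(p),np.round((p[:,:2].min(0)+p[:,:2].max(0))/2,1),np.ptp(p[:,:2],0).round(),np.median(p[:,2]).round(1), cv2.minEnclosingCircle(p[:,:2].astype(np.float32)))
E
```

```text
mat [ 477. -141.]
mat [ 352. -162.]
mat [ 523. -434.]
mat [ 398. -449.]
job side [346. 146.]
job side [525. 153.]
job side [330. 416.]
job scene [529. 166.]
job scene [354. 168.]
job scene [524. 439.]
sup side [584. 222.]
sup side [579. -56.]
sup side [737. -56.]
sup scene [744. -47.]
sup scene [589. 233.]
scene 372 [[435. 167.]
 [490. 241.]] ((462.2814636230469, 213.1555938720703), (59.9888916015625, 95.78568267822266), 2.9731616973876953)
side 287 [[445. 192.]
 [517. 242.]] ((470.4520568847656, 216.65220642089844), (96.68550109863281, 54.73766326904297), 2.192781925201416)
scene tin 86 [635.9  13.8] [26. 27.] 160.1 ((634.6625366210938, 15.265603065490723), 15.516570091247559)
scene jar 261 [632.9  89.1] [51. 52.] 157.3 ((632.5579833984375, 88.676025390625), 26.35196304321289)
scene flask 107 [630.4 168.8] [28. 27.] 163.1 ((630.7716064453125, 169.50784301757812), 15.542680740356445)
scene barrel 139 [694.1  93.2] [33. 32.] 71.6 ((694.2264404296875, 92.64403533935547), 17.59519386291504)
scene bell 191 [471.5 299. ] [43. 42.] 111.5 ((471.15118408203125, 298.0013732910156), 23.180341720581055)
scene mouthp 64 [465.3 388.8] [21. 21.] 94.9 ((464.7595520019531, 389.5293273925781), 11.278742790222168)
side tin 84 [634.7  11.6] [30. 28.] 161.0 ((634.4866333007812, 11.613452911376953), 15.254706382751465)
side jar 211 [631.8  87.6] [54. 55.] 158.6 ((631.256591796875, 87.25199890136719), 28.27536392211914)
side bell 134 [469.7 298.6] [41. 46.] 112.6 ((469.9653625488281, 298.55596923828125), 22.836301803588867)
side mouthp 38 [462.8 387.9] [23. 23.] 96.0 ((462.833984375, 388.3558654785156), 12.65263843536377)
```

View pics/wrist0.png

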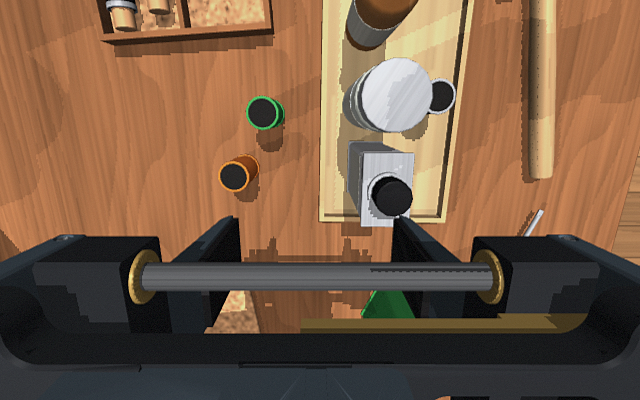

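The wrist view looks down at the row, with x to the right and y up: tin cap (390,195), jar (395,95), barrel (440,95) behind the jar, flask (370,20). The jaws open along world x, which suits every grasp. I'm taking the tin first.

jog_arm(increments=[{"xyz":[0,1.5,-0.3],"twist":0},{"xyz":[0,1.5,-0.3],"twist":0},{"xyz":[0,1.5,-0.3],"twist":0},{"xyz":[0,1.5,-0.4],"twist":0},{"xyz":[0,0,0],"twist":0},{"xyz":[1.2,0,0],"twist":0},{"xyz":[1.2,0,0],"twist":0},{"xyz":[0.9,0,0],"twist":0},{"xyz":[0,0,0],"twist":0},{"xyz":[0,0,0],"twist":0}], claw=7, grip_force=30)

```text
time_s: 1.15
position: [634.6, 12.9, 144.6]
ee_rot: [1.209, 1.21, -1.21]
wrist_force: [-0.0, -1.0, -0.9]
gripper_width: 69.9
```

jog_arm(increments=[{"xyz":[0,0,0],"twist":0},{"xyz":[0,0,0],"twist":0},{"xyz":[0,0,0],"twist":0},{"xyz":[0,0,0],"twist":0},{"xyz":[0,0,0],"twist":0},{"xyz":[0,0,0],"twist":0},{"xyz":[0,0,0],"twist":0},{"xyz":[0,0,0],"twist":0},{"xyz":[0,0,0],"twist":0},{"xyz":[0,0,0],"twist":0}], claw=2)

```text
time_s: 2.15
position: [635.0, 13.0, 144.9]
ee_rot: [1.209, 1.209, -1.209]
wrist_force: [-0.7, 0.1, 0.1]
gripper_width: 19.8
```

```bash
python3 - <<'E'
from h import *
s=grab('scene'); save('s1',s,(110,250,220,400),4); s=grab('side'); 
w=cloud(s)
E
python3 - <<'E'
import sys; sys.path.insert(0,'.')
from m import *
sl(140,175,(600,680,-30,230))
E
```

```text
scene (140, 175) [294, 156, 14, 15, 172] lo [625.   3. 141.] hi [649.  27. 162.] rgb [63. 51. 44.]
scene (140, 175) [320, 163, 25, 19, 390] lo [612.  68. 141.] hi [657. 112. 159.] rgb [175. 170. 171.]
scene (140, 175) [361, 173, 15, 17, 225] lo [620. 157. 142.] hi [645. 183. 164.] rgb [63. 47. 38.]
side (140, 175) [300, 128, 12, 15, 147] lo [616. 153. 142.] hi [642. 178. 166.] rgb [58. 44. 35.]
side (140, 175) [314, 141, 21, 16, 295] lo [608.  61. 142.] hi [652. 107. 160.] rgb [152. 150. 150.]
side (140, 175) [337, 154, 14, 15, 162] lo [620.  -2. 141.] hi [646.  23. 163.] rgb [57. 51. 47.]
```

View pics/s1.png

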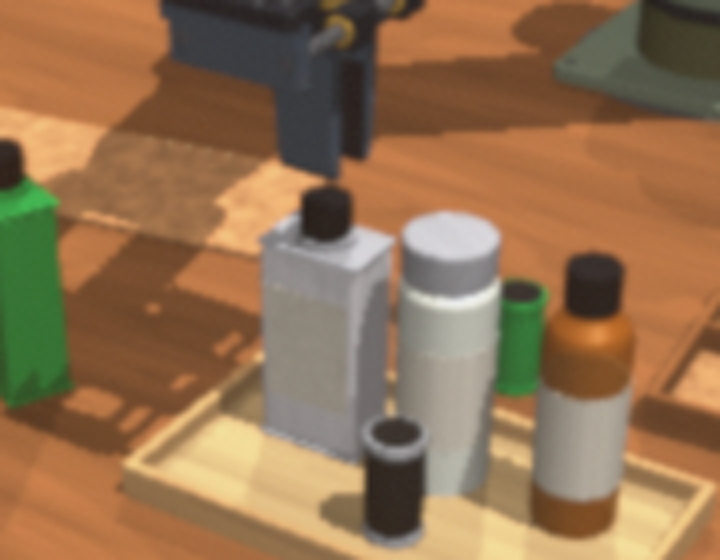

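The jaws shut above and behind the cap without touching it: the fingertips are at s1 (335,178) and the cap at (325,215). The reported TCP disagrees with what the camera shows, so I'm measuring the fingertips directly.

Run:
```python
from m import *
print(sense()['position'],sense()['q'],sense()['time_s'])
for n,s,w in W:
    m=(w[...,2]>150)&(w[...,2]<330)&(w[...,0]>450)&(w[...,0]<800)&(abs(w[...,1])<200)
    k,lab,st,_=cv2.connectedComponentsWithStats(m.astype(np.uint8))
    for i in range(1,k):
        if st[i,4]<60: continue
        p=w[lab==i]; zz=p[:,2]; z0=zz.min()
        print(n,st[i].tolist(),'zmin',z0.round(1))
        for a in range(0,60,12):
            q=p[(zz>=z0+a)&(zz<z0+a+12)]
            if len(q):print('  ',a,q.min(0).round(),q.max(0).round(),len(q))
```

```text
[635.03311204  12.99431249 144.87907402] [ 2.35354650e-03  4.34796640e-01  1.46970168e+00 -8.60047649e-07
  1.23699273e+00  2.36365708e-03] 2.25
scene [260, 76, 79, 79, 3243] zmin 179.7
   0 [618.  -5. 180.] [656.  32. 192.] 96
   12 [616.  -6. 192.] [657.  33. 204.] 125
   24 [616.  -4. 204.] [658.  32. 216.] 129
   36 [615.  -3. 216.] [659.  31. 228.] 134
   48 [612.  14. 228.] [660.  32. 240.] 94
scene [213, 144, 13, 7, 64] zmin 150.4
   0 [ 658. -196.  150.] [ 685. -168.  154.] 64
scene [295, 156, 13, 11, 116] zmin 150.5
   0 [621.   1. 150.] [650.  28. 162.] 116
scene [321, 163, 24, 15, 291] zmin 150.0
   0 [607.  65. 150.] [660. 113. 160.] 291
scene [361, 173, 15, 13, 164] zmin 150.0
   0 [623. 155. 150.] [646. 183. 162.] 84
   12 [615. 155. 162.] [644. 182. 165.] 80
side [302, 84, 86, 81, 3399] zmin 150.1
   0 [607.  -4. 150.] [657. 114. 162.] 319
   12 [624.   2. 162.] [643.  25. 164.] 15
   24 [617.  -5. 182.] [654.  28. 186.] 24
   36 [615.  -7. 186.] [654.  31. 198.] 100
   48 [613.  -7. 198.] [657.  30. 210.] 112
side [300, 128, 12, 11, 108] zmin 150.1
   0 [615. 152. 150.] [642. 172. 162.] 50
   12 [617. 152. 162.] [647. 181. 167.] 58
side [408, 190, 14, 9, 101] zmin 150.1
   0 [ 656. -197.  150.] [ 686. -168.  157.] 101
```

The camera puts the tips at z≈181, while the state says 145, an offset of about 36 mm in z. x and y agree. I'll open, go down 1.5 cm and re-measure to see if the offset stays constant.

jog_arm(increments=[{"xyz":[0,0,0]},{"xyz":[0,0,0]},{"xyz":[0,0,0]},{"xyz":[0,0,0]},{"xyz":[0,0,0]},{"xyz":[0.5,0,0],"twist":0},{"xyz":[0.5,0,0],"twist":0},{"xyz":[0.5,0,0],"twist":0},{"xyz":[0,0,0],"twist":0},{"xyz":[0,0,0],"twist":0}], claw=7)

```text
validation failed for argument at $.in...
```

```bash
cat > tip.py <<'E'
from h import *
P=sense()['position']; print('state',P.round(1),'w',sense()['gripper_width'],'f',sense()['wrist_force'].round(1),sense()['time_s'])
for n in('scene','side'):
    s=grab(n); w=cloud(s); c=s['color'].astype(int)
    m=(abs(w[...,0]-P[0])<62)&(abs(w[...,1]-P[1])<20)&(w[...,2]>P[2]-10)&(w[...,2]<P[2]+90)
    # split in x bins, lowest z of fingers outside cap
    for nm,mm in(('lowx',m&(w[...,0]<P[0]-23)),('highx',m&(w[...,0]>P[0]+23))):
        p=w[mm]
        if len(p)>20:
            q=p[p[:,2]>p[:,2].min()+8]
            print(n,nm,len(p),'z 1% ',np.percentile(p[:,2],[0,1,5]).round(1),'x',np.percentile(q[:,0],[2,98]).round(1),'y',np.percentile(q[:,1],[2,98]).round(1))
E
python3 tip.py
python3 - <<'E'
from m import *
import cv2
s=W[0][1]
T=s['T'];K=s['camera_matrix']
for u,v,x in((300,132,632),(300,132,620)):
    d=T[:3,:3]@np.array([(u-K[0,2])/K[0,0],(v-K[1,2])/K[1,1],1]); print((T[:3,3]+d*(x-T[0,3])/d[0]).round())
E
```

```text
state [635.   13.  144.9] w 19.914841781614584 f [0.6 0.3 0.2] 2.25
[632.   9. 220.]
[620.   1. 213.]
```

At the start the tips were at z≈214 against a stated 177, so the offset is constant, about 36 mm along the tool. Rows also need a twist value.

jog_arm(increments=[{"xyz":[0,0,0],"twist":0},{"xyz":[0,0,0],"twist":0},{"xyz":[0,0,0],"twist":0},{"xyz":[0,0,0],"twist":0},{"xyz":[0,0,0],"twist":0},{"xyz":[0,0,0],"twist":0},{"xyz":[0.5,0,0],"twist":0},{"xyz":[0.5,0,0],"twist":0},{"xyz":[0.5,0,0],"twist":0},{"xyz":[0,0,0],"twist":0},{"xyz":[0,0,0],"twist":0}], claw=7)

```text
time_s: 3.45
position: [634.9, 13.0, 129.6]
ee_rot: [1.209, 1.21, -1.21]
wrist_force: [-0.4, 0.4, 0.4]
gripper_width: 70.4
```

```bash
python3 tip.py
```

```text
state [634.9  13.  129.6] w 70.39031911387343 f [-0.4  0.4  0.4] 3.45
scene lowx 331 z 1%  [164.9 165.6 169. ] x [590.5 601.8] y [-1.5 30.9]
scene highx 365 z 1%  [164.9 165.8 169.4] x [673.8 684. ] y [-2.7 31. ]
side lowx 238 z 1%  [165.7 168.  172. ] x [587.5 601.8] y [-6.1 28.3]
side highx 253 z 1%  [165.2 166.7 169.4] x [668.9 681.9] y [-5.  28.2]
```

The offset is constant at +35.5 mm, so for a tip at 142 I need a state z of about 106.5. Next: go down and grip.

jog_arm(increments=[{"xyz":[0.8,0,0],"twist":0},{"xyz":[0.8,0,0],"twist":0},{"xyz":[0.7,0,0],"twist":0},{"xyz":[0,0,0],"twist":0},{"xyz":[0,0,0],"twist":0}])

```text
time_s: 4.05
position: [634.9, 13.0, 106.5]
ee_rot: [1.209, 1.21, -1.21]
wrist_force: [-0.6, 0.4, 0.1]
gripper_width: 69.8
```

jog_arm(increments=[{"xyz":[0,0,0],"twist":0},{"xyz":[0,0,0],"twist":0},{"xyz":[0,0,0],"twist":0},{"xyz":[0,0,0],"twist":0},{"xyz":[0,0,0],"twist":0},{"xyz":[0,0,0],"twist":0},{"xyz":[0,0,0],"twist":0},{"xyz":[0,0,0],"twist":0}], claw=2)

```text
time_s: 4.85
position: [634.9, 13.0, 106.9]
ee_rot: [1.209, 1.209, -1.209]
wrist_force: [-0.0, 0.3, 0.7]
gripper_width: 28.4
```

jog_arm(increments=[{"xyz":[-0.3,0,0],"twist":0},{"xyz":[-0.6,0,0],"twist":0},{"xyz":[-1,0,0],"twist":0},{"xyz":[-1.5,0,0],"twist":0},{"xyz":[-1.5,0,0],"twist":0},{"xyz":[-1.5,0,0],"twist":0},{"xyz":[-1.5,0,0],"twist":0},{"xyz":[-0.8,0,0],"twist":0},{"xyz":[-0.3,0,0],"twist":0},{"xyz":[0,0,0],"twist":0},{"xyz":[0,0,0],"twist":0}])

```text
time_s: 5.95
position: [634.5, 13.0, 196.1]
ee_rot: [1.209, 1.21, -1.21]
wrist_force: [-1.1, 0.0, -2.9]
gripper_width: 28.4
```

jog_arm(increments=[{"xyz":[0,-0.51,1.1],"twist":0},{"xyz":[0,-0.51,1.1],"twist":0},{"xyz":[0,-1.02,2.2],"twist":0},{"xyz":[0,-1.02,2.2],"twist":0},{"xyz":[0,-1.02,2.2],"twist":0},{"xyz":[0,-1.02,2.2],"twist":0},{"xyz":[0,-1.02,2.2],"twist":0},{"xyz":[0,-1.02,2.2],"twist":0},{"xyz":[0,-1.02,2.2],"twist":0},{"xyz":[0,-1.02,2.2],"twist":0},{"xyz":[0,-1.02,2.2],"twist":0},{"xyz":[0,-1.02,2.2],"twist":0},{"xyz":[0,-1.02,2.2],"twist":0},{"xyz":[0,-1.02,2.2],"twist":0},{"xyz":[0,-1.02,2.2],"twist":0},{"xyz":[0,-1.02,2.2],"twist":0},{"xyz":[0,-1.02,2.2],"twist":0},{"xyz":[0,-1.02,2.2],"twist":0},{"xyz":[0,-0.51,1.1],"twist":0},{"xyz":[0,-0.51,1.1],"twist":0}])

```text
time_s: 7.95
position: [450.4, -383.7, 196.7]
ee_rot: [1.211, 1.209, -1.21]
wrist_force: [0.7, 0.8, -4.0]
gripper_width: 27.8
```

jog_arm(increments=[{"xyz":[0,0,0],"twist":0},{"xyz":[0,0,0],"twist":0},{"xyz":[0,0,0],"twist":0}])

```text
time_s: 8.25
position: [451.8, -382.1, 196.9]
ee_rot: [1.209, 1.21, -1.208]
wrist_force: [0.1, -0.4, -3.0]
gripper_width: 27.7
```

jog_arm(increments=[{"xyz":[0.7,0,0],"twist":0},{"xyz":[1.5,0,0],"twist":0},{"xyz":[1.5,0,0],"twist":0},{"xyz":[1.5,0,0],"twist":0},{"xyz":[1.5,0,0],"twist":0},{"xyz":[1,0,0],"twist":0},{"xyz":[0.7,0,0],"twist":0},{"xyz":[0.4,0,0],"twist":0},{"xyz":[0.2,0,0],"twist":0},{"xyz":[0.1,0,0],"twist":0},{"xyz":[0,0,0],"twist":0},{"xyz":[0,0,0],"twist":0},{"xyz":[0,0,0],"twist":0}])

```text
time_s: 9.55
position: [451.6, -383.2, 106.2]
ee_rot: [1.209, 1.208, -1.209]
wrist_force: [0.1, -0.3, -2.1]
gripper_width: 28.2
```

jog_arm(increments=[{"xyz":[0.1,0,0],"twist":0},{"xyz":[0,0,0],"twist":0},{"xyz":[0,0,0],"twist":0}])

```text
time_s: 9.85
position: [451.5, -383.1, 105.0]
ee_rot: [1.209, 1.209, -1.209]
wrist_force: [-0.6, 0.3, -2.6]
gripper_width: 28.0
```

jog_arm(increments=[{"xyz":[0,0,0],"twist":0},{"xyz":[0,0,0],"twist":0},{"xyz":[0,0,0],"twist":0},{"xyz":[0,0,0],"twist":0},{"xyz":[0,0,0],"twist":0},{"xyz":[0,0,0],"twist":0},{"xyz":[-0.5,0,0],"twist":0},{"xyz":[-1.5,0,0],"twist":0},{"xyz":[-2.5,0,0],"twist":0},{"xyz":[-2.5,0,0],"twist":0},{"xyz":[-1,0,0],"twist":0},{"xyz":[-0.5,0,0],"twist":0},{"xyz":[0,0,0],"twist":0}], claw=7)

```text
time_s: 11.15
position: [451.4, -383.0, 189.9]
ee_rot: [1.209, 1.209, -1.209]
wrist_force: [0.9, 0.6, -0.3]
gripper_width: 70.2
```

Run:
```python
from h import *
print(sense()['position'],sense()['wrist_force'])
for n in('scene','side'): s=grab(n)
import m
m.sl(130,165,(380,520,-450,-150)); m.sl(140,175,(600,680,-30,230))
m.save('s2',s,(100,400,240,480),2.5)
```

```text
[ 451.37267999 -382.96623706  189.85178326] [ 0.88476638  0.62916862 -0.30312878]
scene (130, 165) [203, 96, 27, 16, 215] lo [ 436. -409.  131.] hi [ 472. -351.  159.] rgb [114. 104. 101.]
side (130, 165) [379, 290, 46, 37, 900] lo [ 431. -414.  132.] hi [ 470. -353.  161.] rgb [131. 127. 126.]
scene (140, 175) [320, 163, 25, 19, 393] lo [612.  68. 141.] hi [657. 112. 159.] rgb [157. 151. 152.]
scene (140, 175) [361, 173, 15, 17, 225] lo [620. 157. 142.] hi [645. 183. 164.] rgb [61. 44. 34.]
side (140, 175) [300, 128, 12, 15, 148] lo [616. 153. 142.] hi [642. 179. 166.] rgb [65. 49. 39.]
side (140, 175) [314, 141, 21, 17, 303] lo [608.  62. 141.] hi [651. 106. 161.] rgb [149. 146. 145.]
```

View pics/s2.png

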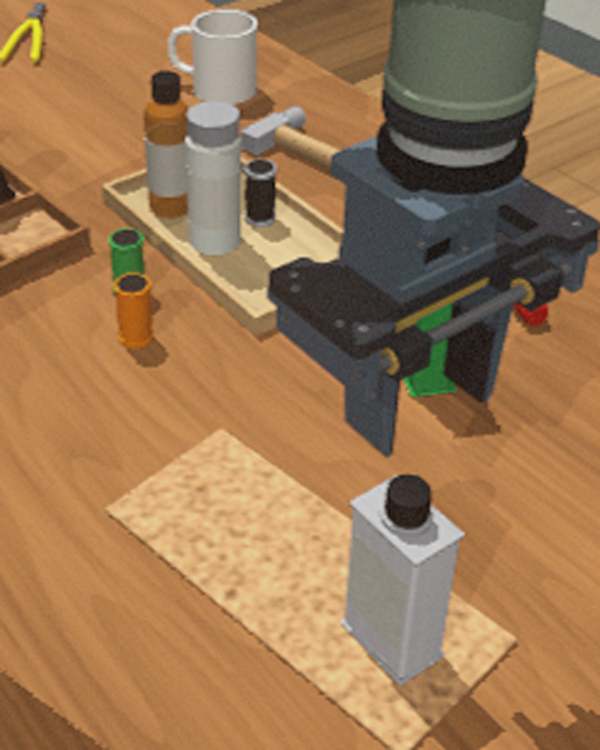

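The tin stands upright on the mat at s2 (405,580), released. The jar, flask and barrel are undisturbed. Now the jar.

jog_arm(increments=[{"xyz":[0,0.5,-1.3],"twist":0},{"xyz":[0,0.5,-1.3],"twist":0},{"xyz":[0,1,-2.62],"twist":0},{"xyz":[0,1,-2.62],"twist":0},{"xyz":[0,1,-2.62],"twist":0},{"xyz":[0,1,-2.62],"twist":0},{"xyz":[0,1,-2.62],"twist":0},{"xyz":[0,1,-2.62],"twist":0},{"xyz":[0,1,-2.62],"twist":0},{"xyz":[0,1,-2.62],"twist":0},{"xyz":[0,1,-2.62],"twist":0},{"xyz":[0,1,-2.62],"twist":0},{"xyz":[0,1,-2.62],"twist":0},{"xyz":[0,1,-2.62],"twist":0},{"xyz":[0,1,-2.62],"twist":0},{"xyz":[0,1,-2.62],"twist":0},{"xyz":[0,1,-2.62],"twist":0},{"xyz":[0,1,-2.62],"twist":0},{"xyz":[0,0.5,-1.3],"twist":0},{"xyz":[0,0.5,-1.3],"twist":0}], claw=7.6)

```text
time_s: 13.25
position: [631.0, 89.6, 189.5]
ee_rot: [1.207, 1.21, -1.209]
wrist_force: [0.3, -0.4, 0.2]
gripper_width: 75.9
```

jog_arm(increments=[{"xyz":[0,0,0],"twist":0},{"xyz":[0,0,0],"twist":0},{"xyz":[0,0,0],"twist":0},{"xyz":[0,0,0],"twist":0}])

```text
time_s: 13.65
position: [631.2, 87.2, 190.1]
ee_rot: [1.21, 1.208, -1.21]
wrist_force: [-0.1, 0.5, -0.1]
gripper_width: 75.9
```

jog_arm(increments=[{"xyz":[1,0.1,-0.1],"twist":0},{"xyz":[2,0,0],"twist":0},{"xyz":[2,0,0],"twist":0},{"xyz":[2,0,0],"twist":0},{"xyz":[1,0,0],"twist":0},{"xyz":[0.6,0,0],"twist":0},{"xyz":[0,0,0],"twist":0},{"xyz":[0,0,0],"twist":0}])

```text
time_s: 14.45
position: [633.0, 89.2, 104.6]
ee_rot: [1.21, 1.208, -1.208]
wrist_force: [0.6, -0.4, -0.6]
gripper_width: 76.1
```

jog_arm(increments=[{"xyz":[0,0,0],"twist":0},{"xyz":[0,0,0],"twist":0},{"xyz":[0,0,0],"twist":0},{"xyz":[0,0,0],"twist":0},{"xyz":[0,0,0],"twist":0},{"xyz":[0,0,0],"twist":0},{"xyz":[0,0,0],"twist":0}], claw=4)

```text
time_s: 15.15
position: [632.5, 89.2, 104.3]
ee_rot: [1.209, 1.209, -1.209]
wrist_force: [-0.6, -1.2, 3.1]
gripper_width: 50.4
```

jog_arm(increments=[{"xyz":[-0.3,0,0],"twist":0},{"xyz":[-0.6,0,0],"twist":0},{"xyz":[-1,0,0],"twist":0},{"xyz":[-1.5,0,0],"twist":0},{"xyz":[-1.5,0,0],"twist":0},{"xyz":[-1.5,0,0],"twist":0},{"xyz":[-1.5,0,0],"twist":0},{"xyz":[-0.8,0,0],"twist":0},{"xyz":[-0.3,0,0],"twist":0},{"xyz":[0,0,0],"twist":0},{"xyz":[0,0,0],"twist":0}])

```text
time_s: 16.25
position: [631.9, 89.1, 193.1]
ee_rot: [1.208, 1.21, -1.21]
wrist_force: [0.4, -0.3, -1.8]
gripper_width: 50.6
```

jog_arm(increments=[{"xyz":[0,-0.54,1.06],"twist":0},{"xyz":[0,-0.54,1.06],"twist":0},{"xyz":[0,-1.08,2.12],"twist":0},{"xyz":[0,-1.08,2.12],"twist":0},{"xyz":[0,-1.08,2.12],"twist":0},{"xyz":[0,-1.08,2.12],"twist":0},{"xyz":[0,-1.08,2.12],"twist":0},{"xyz":[0,-1.08,2.12],"twist":0},{"xyz":[0,-1.08,2.12],"twist":0},{"xyz":[0,-1.08,2.12],"twist":0},{"xyz":[0,-1.08,2.12],"twist":0},{"xyz":[0,-1.08,2.12],"twist":0},{"xyz":[0,-1.08,2.12],"twist":0},{"xyz":[0,-1.08,2.12],"twist":0},{"xyz":[0,-1.08,2.12],"twist":0},{"xyz":[0,-1.08,2.12],"twist":0},{"xyz":[0,-1.08,2.12],"twist":0},{"xyz":[0,-1.08,2.12],"twist":0},{"xyz":[0,-0.54,1.06],"twist":0},{"xyz":[0,-0.54,1.06],"twist":0}])

```text
time_s: 18.25
position: [437.0, -293.0, 193.8]
ee_rot: [1.21, 1.209, -1.21]
wrist_force: [-0.8, -0.2, -2.0]
gripper_width: 50.4
```

jog_arm(increments=[{"xyz":[0,0,0],"twist":0},{"xyz":[0,0,0],"twist":0},{"xyz":[0.6,0,0],"twist":0},{"xyz":[1.5,0,0],"twist":0},{"xyz":[1.5,0,0],"twist":0},{"xyz":[1.5,0,0],"twist":0},{"xyz":[1.5,0,0],"twist":0},{"xyz":[1,0,0],"twist":0},{"xyz":[0.7,0,0],"twist":0},{"xyz":[0.3,0,0],"twist":0},{"xyz":[0.2,0,0],"twist":0},{"xyz":[0.1,0,0],"twist":0},{"xyz":[0,0,0],"twist":0},{"xyz":[0,0,0],"twist":0},{"xyz":[0,0,0],"twist":0}])

```text
time_s: 19.75
position: [438.2, -292.6, 105.2]
ee_rot: [1.209, 1.208, -1.209]
wrist_force: [-0.2, -0.0, -1.6]
gripper_width: 50.2
```

jog_arm(increments=[{"xyz":[0.1,0,0],"twist":0},{"xyz":[0.1,0,0],"twist":0},{"xyz":[0,0,0],"twist":0},{"xyz":[0,0,0],"twist":0},{"xyz":[0,0,0],"twist":0}])

```text
time_s: 20.25
position: [438.0, -292.4, 102.9]
ee_rot: [1.209, 1.209, -1.209]
wrist_force: [0.5, 0.4, -2.2]
gripper_width: 50.4
```

jog_arm(increments=[{"xyz":[0,0,0],"twist":0},{"xyz":[0,0,0],"twist":0},{"xyz":[0,0,0],"twist":0},{"xyz":[0,0,0],"twist":0},{"xyz":[0,0,0],"twist":0},{"xyz":[0,0,0],"twist":0},{"xyz":[-0.5,0,0],"twist":0},{"xyz":[-1.5,0,0],"twist":0},{"xyz":[-2.5,0,0],"twist":0},{"xyz":[-2.5,0,0],"twist":0},{"xyz":[-1,0,0],"twist":0},{"xyz":[-0.5,0,0],"twist":0},{"xyz":[0,0,0],"twist":0}], claw=7.6)

```text
time_s: 21.55
position: [437.9, -292.3, 187.8]
ee_rot: [1.209, 1.209, -1.209]
wrist_force: [0.4, 0.5, -0.9]
gripper_width: 76.2
```

jog_arm(increments=[{"xyz":[0,0.53,-1.28],"twist":0},{"xyz":[0,0.53,-1.28],"twist":0},{"xyz":[0,1.07,-2.56],"twist":0},{"xyz":[0,1.07,-2.56],"twist":0},{"xyz":[0,1.07,-2.56],"twist":0},{"xyz":[0,1.07,-2.56],"twist":0},{"xyz":[0,1.07,-2.56],"twist":0},{"xyz":[0,1.07,-2.56],"twist":0},{"xyz":[0,1.07,-2.56],"twist":0},{"xyz":[0,1.07,-2.56],"twist":0},{"xyz":[0,1.07,-2.56],"twist":0},{"xyz":[0,1.07,-2.56],"twist":0},{"xyz":[0,1.07,-2.56],"twist":0},{"xyz":[0,1.07,-2.56],"twist":0},{"xyz":[0,1.07,-2.56],"twist":0},{"xyz":[0,1.07,-2.56],"twist":0},{"xyz":[0,1.07,-2.56],"twist":0},{"xyz":[0,1.07,-2.56],"twist":0},{"xyz":[0,0.53,-1.28],"twist":0},{"xyz":[0,0.53,-1.28],"twist":0}], claw=7)

```text
time_s: 23.55
position: [629.9, 169.8, 187.0]
ee_rot: [1.207, 1.21, -1.21]
wrist_force: [-1.1, -0.3, -0.3]
gripper_width: 70.2
```

jog_arm(increments=[{"xyz":[0,0,0],"twist":0},{"xyz":[0,0,0],"twist":0},{"xyz":[0,0,0],"twist":0},{"xyz":[0,0,0],"twist":0}])

```text
time_s: 23.95
position: [630.2, 167.4, 188.2]
ee_rot: [1.21, 1.208, -1.21]
wrist_force: [-0.1, 0.1, -0.3]
gripper_width: 70.3
```

jog_arm(increments=[{"xyz":[1,0,-0.1],"twist":0},{"xyz":[2,0,0],"twist":0},{"xyz":[2,0,0],"twist":0},{"xyz":[1.6,0,0],"twist":0},{"xyz":[1,0,0],"twist":0},{"xyz":[0.4,0,0],"twist":0},{"xyz":[0,0,0],"twist":0},{"xyz":[0,0,0],"twist":0}])

```text
time_s: 24.75
position: [631.0, 169.5, 108.6]
ee_rot: [1.21, 1.208, -1.208]
wrist_force: [0.2, -0.5, 0.3]
gripper_width: 70.4
```

jog_arm(increments=[{"xyz":[0,0,0],"twist":0},{"xyz":[0,0,0],"twist":0},{"xyz":[0,0,0],"twist":0},{"xyz":[0,0,0],"twist":0},{"xyz":[0,0,0],"twist":0},{"xyz":[0,0,0],"twist":0},{"xyz":[0,0,0],"twist":0},{"xyz":[0,0,0],"twist":0}], claw=2)

```text
time_s: 25.55
position: [630.4, 169.4, 107.9]
ee_rot: [1.209, 1.209, -1.209]
wrist_force: [-0.9, -0.2, -0.4]
gripper_width: 29.3
```

jog_arm(increments=[{"xyz":[-0.3,0,0],"twist":0},{"xyz":[-0.6,0,0],"twist":0},{"xyz":[-1,0,0],"twist":0},{"xyz":[-1.5,0,0],"twist":0},{"xyz":[-1.5,0,0],"twist":0},{"xyz":[-1.5,0,0],"twist":0},{"xyz":[-1.5,0,0],"twist":0},{"xyz":[-0.8,0,0],"twist":0},{"xyz":[-0.3,0,0],"twist":0},{"xyz":[0,0,0],"twist":0},{"xyz":[0,0,0],"twist":0}])

```text
time_s: 26.65
position: [630.0, 169.3, 197.1]
ee_rot: [1.208, 1.21, -1.21]
wrist_force: [1.0, -0.3, -1.7]
gripper_width: 29.2
```

jog_arm(increments=[{"xyz":[0,-0.57,1.04],"twist":0},{"xyz":[0,-0.57,1.04],"twist":0},{"xyz":[0,-1.14,2.08],"twist":0},{"xyz":[0,-1.14,2.08],"twist":0},{"xyz":[0,-1.14,2.08],"twist":0},{"xyz":[0,-1.14,2.08],"twist":0},{"xyz":[0,-1.14,2.08],"twist":0},{"xyz":[0,-1.14,2.08],"twist":0},{"xyz":[0,-1.14,2.08],"twist":0},{"xyz":[0,-1.14,2.08],"twist":0},{"xyz":[0,-1.14,2.08],"twist":0},{"xyz":[0,-1.14,2.08],"twist":0},{"xyz":[0,-1.14,2.08],"twist":0},{"xyz":[0,-1.14,2.08],"twist":0},{"xyz":[0,-1.14,2.08],"twist":0},{"xyz":[0,-1.14,2.08],"twist":0},{"xyz":[0,-1.14,2.08],"twist":0},{"xyz":[0,-1.14,2.08],"twist":0},{"xyz":[0,-0.57,1.04],"twist":0},{"xyz":[0,-0.57,1.04],"twist":0}])

```text
time_s: 28.65
position: [424.3, -205.6, 197.9]
ee_rot: [1.21, 1.209, -1.21]
wrist_force: [1.1, -0.6, -2.0]
gripper_width: 29.2
```

jog_arm(increments=[{"xyz":[0,0,0],"twist":0},{"xyz":[0,0,0],"twist":0},{"xyz":[0.6,0,0],"twist":0},{"xyz":[1.5,0,0],"twist":0},{"xyz":[1.5,0,0],"twist":0},{"xyz":[1.5,0,0],"twist":0},{"xyz":[1.5,0,0],"twist":0},{"xyz":[1,0,0],"twist":0},{"xyz":[0.7,0,0],"twist":0},{"xyz":[0.3,0,0],"twist":0},{"xyz":[0.2,0,0],"twist":0},{"xyz":[0.1,0,0],"twist":0},{"xyz":[0,0,0],"twist":0},{"xyz":[0,0,0],"twist":0},{"xyz":[0,0,0],"twist":0}])

```text
time_s: 30.15
position: [425.4, -205.1, 109.2]
ee_rot: [1.209, 1.208, -1.209]
wrist_force: [-0.6, 0.0, -1.6]
gripper_width: 28.8
```

Target 106.5, so 0.25 cm more, then release.

jog_arm(increments=[{"xyz":[0.1,0,0],"twist":0},{"xyz":[0.1,0,0],"twist":0},{"xyz":[0.05,0,0],"twist":0},{"xyz":[0,0,0],"twist":0},{"xyz":[0,0,0],"twist":0},{"xyz":[0,0,0],"twist":0}])

```text
time_s: 30.75
position: [425.2, -205.0, 106.4]
ee_rot: [1.209, 1.209, -1.209]
wrist_force: [0.1, -0.4, -2.2]
gripper_width: 29.1
```

jog_arm(increments=[{"xyz":[0,0,0],"twist":0},{"xyz":[0,0,0],"twist":0},{"xyz":[0,0,0],"twist":0},{"xyz":[0,0,0],"twist":0},{"xyz":[0,0,0],"twist":0},{"xyz":[0,0,0],"twist":0},{"xyz":[-0.5,0,0],"twist":0},{"xyz":[-1.5,0,0],"twist":0},{"xyz":[-2.5,0,0],"twist":0},{"xyz":[-2.5,0,0],"twist":0},{"xyz":[-1,0,0],"twist":0},{"xyz":[-0.5,0,0],"twist":0},{"xyz":[0,0,0],"twist":0}], claw=7)

```text
time_s: 32.05
position: [425.2, -205.0, 191.3]
ee_rot: [1.209, 1.209, -1.209]
wrist_force: [0.2, 0.0, -0.4]
gripper_width: 69.9
```

Run:
```python
from h import *
print(sense()['position'],sense()['wrist_force'])
for n in('scene','side'): s=grab(n)
import m
m.sl(145,175,(360,520,-450,-130)); m.sl(60,80,(650,740,40,140))
m.save('s3',s,(100,400,180,480),2)
# compartment interior: walls z 20..32 near liner, fine
for n,s,w in m.W:
    b=(abs(w[...,0]-480)<60)&(abs(w[...,1]-208)<60)
    k=b&(w[...,2]>3)&(w[...,2]<11)
    p=w[k]; print(n,'floor',len(p),np.percentile(p[:,:2],[3,97],0).round())
    k=b&(w[...,2]>22)&(w[...,2]<32); p=w[k]
    hx=np.histogram(p[:,0],np.arange(415,545,5)); hy=np.histogram(p[:,1],np.arange(145,270,5))
    print(list(zip(hx[1].tolist(),hx[0].tolist()))); print(list(zip(hy[1].tolist(),hy[0].tolist())))
```

```text
[ 425.15356348 -204.95664852  191.31561024] [ 0.1701432   0.04642977 -0.43992232]
scene (145, 175) [210, 96, 11, 8, 77] lo [ 440. -393.  146.] hi [ 466. -368.  159.] rgb [54. 38. 30.]
scene (145, 175) [235, 100, 18, 11, 160] lo [ 417. -312.  146.] hi [ 462. -269.  157.] rgb [127. 121. 121.]
scene (145, 175) [267, 105, 12, 10, 99] lo [ 416. -217.  146.] hi [ 440. -191.  163.] rgb [56. 41. 33.]
side (145, 175) [317, 237, 17, 18, 251] lo [ 411. -221.  147.] hi [ 437. -194.  165.] rgb [59. 46. 37.]
side (145, 175) [346, 259, 30, 26, 622] lo [ 413. -318.  147.] hi [ 459. -273.  158.] rgb [137. 134. 134.]
side (145, 175) [394, 290, 18, 19, 297] lo [ 438. -397.  146.] hi [ 463. -372.  161.] rgb [41. 34. 31.]
scene (60, 80) [311, 214, 16, 13, 174] lo [680.  80.  60.] hi [709. 108.  74.] rgb [113. 102.  94.]
scene floor 673 [[430. 167.]
 [526. 261.]]
[(415, 0), (420, 12), (425, 35), (430, 56), (435, 16), (440, 8), (445, 4), (450, 5), (455, 8), (460, 6), (465, 6), (470, 6), (475, 8), (480, 6), (485, 6), (490, 6), (495, 8), (500, 6), (505, 6), (510, 11), (515, 42), (520, 67), (525, 17), (530, 0), (535, 0)]
[(145, 0), (150, 0), (155, 8), (160, 39), (165, 34), (170, 11), (175, 11), (180, 10), (185, 8), (190, 9), (195, 12), (200, 13), (205, 10), (210, 10), (215, 14), (220, 13), (225, 11), (230, 11), (235, 11), (240, 11), (245, 13), (250, 38), (255, 33), (260, 10)]
side floor 503 [[430. 158.]
 [519. 255.]]
[(415, 0), (420, 9), (425, 41), (430, 42), (435, 13), (440, 9), (445, 8), (450, 11), (455, 9), (460, 9), (465, 12), (470, 10), (475, 9), (480, 12), (485, 6), (490, 8), (495, 11), (500, 7), (505, 13), (510, 8), (515, 35), (520, 37), (525, 11), (530, 0), (535, 0)]
[(145, 0), (150, 1), (155, 29), (160, 53), (165, 33), (170, 7), (175, 7), (180, 8), (185, 7), (190, 5), (195, 8), (200, 14), (205, 7), (210, 7), (215, 8), (220, 5), (225, 4), (230, 7), (235, 11), (240, 7), (245, 20), (250, 46), (255, 23), (260, 5)]
```

View pics/s3.png

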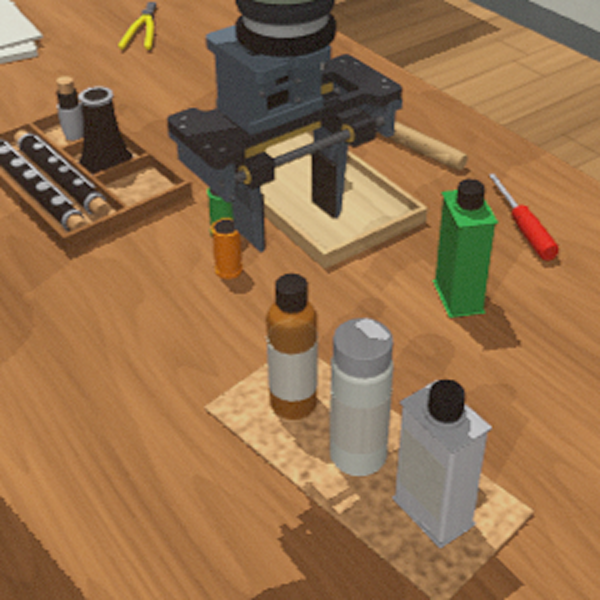

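All three stand upright on the mat: flask (292,350), jar (362,400), tin (440,465). Next the barrel at about (693.5, 92).

jog_arm(increments=[{"xyz":[0,0.74,-0.82],"twist":0},{"xyz":[0,0.74,-0.82],"twist":0},{"xyz":[0,1.49,-1.65],"twist":0},{"xyz":[0,1.49,-1.65],"twist":0},{"xyz":[0,1.49,-1.65],"twist":0},{"xyz":[0,1.49,-1.65],"twist":0},{"xyz":[0,1.49,-1.65],"twist":0},{"xyz":[0,1.49,-1.65],"twist":0},{"xyz":[0,1.49,-1.65],"twist":0},{"xyz":[0,1.49,-1.65],"twist":0},{"xyz":[0,1.49,-1.65],"twist":0},{"xyz":[0,1.49,-1.65],"twist":0},{"xyz":[0,1.49,-1.65],"twist":0},{"xyz":[0,1.49,-1.65],"twist":0},{"xyz":[0,1.49,-1.65],"twist":0},{"xyz":[0,1.49,-1.65],"twist":0},{"xyz":[0,1.49,-1.65],"twist":0},{"xyz":[0,1.49,-1.65],"twist":0},{"xyz":[0,0.74,-0.82],"twist":0},{"xyz":[0,0.74,-0.82],"twist":0}], claw=5.6)

```text
time_s: 34.15
position: [693.3, 93.0, 190.6]
ee_rot: [1.208, 1.21, -1.21]
wrist_force: [0.8, 0.6, 0.0]
gripper_width: 56.3
```

jog_arm(increments=[{"xyz":[0,0,0],"twist":0},{"xyz":[1,0,0],"twist":0},{"xyz":[2.5,0,0],"twist":0},{"xyz":[2.5,0,0],"twist":0},{"xyz":[2.5,0,0],"twist":0},{"xyz":[2,0,0],"twist":0},{"xyz":[1.5,0,0],"twist":0},{"xyz":[1,0,0],"twist":0},{"xyz":[0,0,0],"twist":0},{"xyz":[0,0,0],"twist":0},{"xyz":[0,0,0],"twist":0}])

```text
time_s: 35.25
position: [693.9, 91.7, 62.6]
ee_rot: [1.211, 1.208, -1.208]
wrist_force: [-0.3, 0.1, 0.6]
gripper_width: 55.8
```

jog_arm(increments=[{"xyz":[1,0,0],"twist":0},{"xyz":[1.5,0,0],"twist":0},{"xyz":[1.5,0,0],"twist":0},{"xyz":[1.2,0,0],"twist":0},{"xyz":[0.7,0,0],"twist":0},{"xyz":[0.2,0,0],"twist":0},{"xyz":[0,0,0],"twist":0},{"xyz":[0,0,0],"twist":0}])

```text
time_s: 36.05
position: [693.8, 91.9, 1.0]
ee_rot: [1.21, 1.208, -1.208]
wrist_force: [-0.1, 0.2, 0.6]
gripper_width: 55.9
```

jog_arm(increments=[{"xyz":[0,0,0],"twist":0},{"xyz":[0,0,0],"twist":0},{"xyz":[0,0,0],"twist":0},{"xyz":[0,0,0],"twist":0},{"xyz":[0,0,0],"twist":0},{"xyz":[0,0,0],"twist":0},{"xyz":[0,0,0],"twist":0}], claw=2, grip_force=20)

```text
time_s: 36.75
position: [693.5, 91.8, 0.7]
ee_rot: [1.21, 1.209, -1.209]
wrist_force: [0.1, 0.3, 1.9]
gripper_width: 32.8
```

jog_arm(increments=[{"xyz":[-0.3,0,0],"twist":0},{"xyz":[-0.6,0,0],"twist":0},{"xyz":[-1,0,0],"twist":0},{"xyz":[-2,0,0],"twist":0},{"xyz":[-2,0,0],"twist":0},{"xyz":[-2,0,0],"twist":0},{"xyz":[-2,0,0],"twist":0},{"xyz":[-2,0,0],"twist":0},{"xyz":[-1.5,0,0],"twist":0},{"xyz":[-0.6,0,0],"twist":0},{"xyz":[0,0,0],"twist":0},{"xyz":[0,0,0],"twist":0}])

```text
time_s: 37.95
position: [692.7, 91.8, 139.7]
ee_rot: [1.209, 1.21, -1.21]
wrist_force: [-0.4, -0.1, 0.2]
gripper_width: 32.9
```

jog_arm(increments=[{"xyz":[0,-0.6,-0.33],"twist":0},{"xyz":[0,-0.6,-0.33],"twist":0},{"xyz":[0,-1.2,-0.65],"twist":0},{"xyz":[0,-1.2,-0.65],"twist":0},{"xyz":[0,-1.2,-0.65],"twist":0},{"xyz":[0,-1.2,-0.65],"twist":0},{"xyz":[0,-1.2,-0.65],"twist":0},{"xyz":[0,-1.2,-0.65],"twist":0},{"xyz":[0,-1.2,-0.65],"twist":0},{"xyz":[0,-1.2,-0.65],"twist":0},{"xyz":[0,-1.2,-0.65],"twist":0},{"xyz":[0,-1.2,-0.65],"twist":0},{"xyz":[0,-1.2,-0.65],"twist":0},{"xyz":[0,-1.2,-0.65],"twist":0},{"xyz":[0,-1.2,-0.65],"twist":0},{"xyz":[0,-1.2,-0.65],"twist":0},{"xyz":[0,-1.2,-0.65],"twist":0},{"xyz":[0,-1.2,-0.65],"twist":0},{"xyz":[0,-0.6,-0.33],"twist":0},{"xyz":[0,-0.6,-0.33],"twist":0}])

```text
time_s: 39.95
position: [476.8, 209.4, 140.5]
ee_rot: [1.209, 1.209, -1.209]
wrist_force: [-1.1, 0.1, -0.4]
gripper_width: 33.1
```

jog_arm(increments=[{"xyz":[0,0,0],"twist":0},{"xyz":[0,0,0],"twist":0},{"xyz":[1,0,0],"twist":0},{"xyz":[2,0,0],"twist":0},{"xyz":[2,0,0],"twist":0},{"xyz":[1,0,0],"twist":0},{"xyz":[0,0,0],"twist":0},{"xyz":[0,0,0],"twist":0},{"xyz":[0,0,0],"twist":0}])

```text
time_s: 40.85
position: [478.1, 209.3, 81.2]
ee_rot: [1.211, 1.208, -1.208]
wrist_force: [1.0, -0.5, -0.2]
gripper_width: 33.1
```

Run:
```python
from h import *
print(sense()['position'])
for n in('scene','side'): s=grab(n)
import m
m.sl(76,110,(440,520,170,250)); m.sl(85,125,(430,520,250,420))
m.save('s4',m.W[0][1],(100,260,370,530),4)
```

```text
[478.08449966 209.27967587  81.20071142]
scene (76, 110) [404, 174, 15, 11, 120] lo [478. 197.  89.] hi [494. 226. 109.] rgb [72. 62. 57.]
side (76, 110) [240, 162, 14, 10, 93] lo [464. 193.  91.] hi [491. 212. 109.] rgb [69. 61. 57.]
scene (85, 125) [441, 177, 22, 20, 358] lo [455. 281.  86.] hi [492. 319. 113.] rgb [85. 76. 73.]
scene (85, 125) [487, 196, 12, 9, 91] lo [455. 379.  86.] hi [475. 399.  97.] rgb [185. 135.  90.]
side (85, 125) [208, 139, 8, 7, 33] lo [454. 375.  86.] hi [468. 394.  97.] rgb [158. 119.  80.]
side (85, 125) [219, 144, 16, 17, 199] lo [450. 277.  86.] hi [478. 317. 114.] rgb [75. 68. 64.]
```

View pics/s4.png

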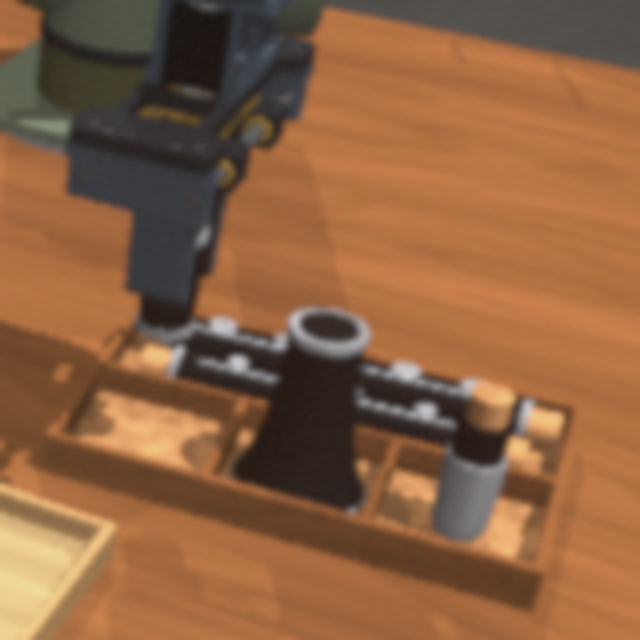

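The barrel hangs upright over the empty compartment at s4 (165,310), and the bell and mouthpiece are untouched. Lowering.

jog_arm(increments=[{"xyz":[1,-0.15,0],"twist":0},{"xyz":[1.5,0,0],"twist":0},{"xyz":[1.5,0,0],"twist":0},{"xyz":[1.5,0,0],"twist":0},{"xyz":[1,0,0],"twist":0},{"xyz":[0.6,0,0],"twist":0},{"xyz":[0.4,0,0],"twist":0},{"xyz":[0.2,0,0],"twist":0},{"xyz":[0.1,0,0],"twist":0},{"xyz":[0,0,0],"twist":0},{"xyz":[0,0,0],"twist":0},{"xyz":[0,0,0],"twist":0}])

```text
time_s: 42.15
position: [475.9, 209.1, 2.7]
ee_rot: [1.21, 1.209, -1.209]
wrist_force: [-0.4, 0.2, 0.0]
gripper_width: 33.0
```

jog_arm(increments=[{"xyz":[0.1,0,0],"twist":0},{"xyz":[0.1,0,0],"twist":0},{"xyz":[0,0,0],"twist":0},{"xyz":[0,0,0],"twist":0},{"xyz":[0,0,0],"twist":0}])

```text
time_s: 42.65
position: [475.7, 209.0, 0.3]
ee_rot: [1.209, 1.209, -1.209]
wrist_force: [-0.8, 0.4, -0.5]
gripper_width: 33.0
```

jog_arm(increments=[{"xyz":[0,0,0],"twist":0},{"xyz":[0,0,0],"twist":0},{"xyz":[0,0,0],"twist":0},{"xyz":[0,0,0],"twist":0},{"xyz":[0,0,0],"twist":0},{"xyz":[-0.5,0,0],"twist":0},{"xyz":[-1.5,0,0],"twist":0},{"xyz":[-2.5,0,0],"twist":0},{"xyz":[-3,0,0],"twist":0},{"xyz":[-3,0,0],"twist":0},{"xyz":[-3,0,0],"twist":0},{"xyz":[-3,0,0],"twist":0},{"xyz":[-2,0,0],"twist":0},{"xyz":[-0.5,0,0],"twist":0},{"xyz":[0,0,0],"twist":0}], claw=5.6)

```text
time_s: 44.15
position: [475.9, 209.1, 190.9]
ee_rot: [1.21, 1.209, -1.208]
wrist_force: [0.1, 0.1, 0.6]
gripper_width: 55.7
```

Run:
```python
from h import *
print(sense()['position'],sense()['time_s'])
for n in('scene','side'): s=grab(n)
import m
m.sl(55,80,(440,520,170,250)); m.sl(90,118,(430,520,250,420)); m.sl(145,175,(360,520,-450,-130))
for n,s,w in m.W:
    c=(476,209)
    k=(abs(w[...,2]-71.5)<4)&(np.hypot(w[...,0]-c[0],w[...,1]-c[1])<30); p=w[k]
    if len(p)>10: print(n,'barrel top',len(p),cv2.minEnclosingCircle(p[:,:2].astype(np.float32)),np.median(p[:,2]))
    hx=(abs(w[...,2]-26)<5)&(abs(w[...,1]-209)<30)&(abs(w[...,0]-476)<58)&(abs(w[...,0]-476)>36)
    hy=(abs(w[...,2]-26)<5)&(abs(w[...,0]-476)<30)&(abs(w[...,1]-209)<58)&(abs(w[...,1]-209)>36)
    x=w[hx][:,0];y=w[hy][:,1]
    print('walls x',[np.round(np.median(v),1) for v in(x[x<476],x[x>476])],'y',[np.round(np.median(v),1) for v in(y[y<209],y[y>209])])
```

```text
[475.85098594 209.0711393  190.86797272] 44.15
scene (55, 80) [403, 184, 15, 13, 163] lo [463. 196.  56.] hi [492. 225.  73.] rgb [88. 79. 75.]
side (55, 80) [241, 171, 13, 13, 141] lo [461. 193.  56.] hi [490. 223.  74.] rgb [79. 71. 67.]
scene (90, 118) [441, 177, 22, 19, 321] lo [453. 281.  91.] hi [491. 319. 113.] rgb [90. 81. 78.]
scene (90, 118) [488, 196, 11, 7, 66] lo [454. 380.  91.] hi [475. 398.  97.] rgb [202. 148.  98.]
side (90, 118) [208, 138, 8, 6, 39] lo [455. 377.  92.] hi [473. 400.  99.] rgb [182. 141.  96.]
side (90, 118) [219, 144, 18, 16, 222] lo [450. 277.  91.] hi [488. 316. 115.] rgb [83. 75. 71.]
scene (145, 175) [210, 96, 11, 9, 81] lo [ 441. -393.  145.] hi [ 466. -368.  159.] rgb [56. 41. 35.]
scene (145, 175) [235, 100, 18, 11, 162] lo [ 418. -313.  145.] hi [ 462. -269.  157.] rgb [167. 162. 163.]
scene (145, 175) [267, 105, 12, 10, 102] lo [ 416. -217.  145.] hi [ 439. -191.  163.] rgb [63. 45. 36.]
side (145, 175) [317, 237, 17, 18, 248] lo [ 412. -221.  146.] hi [ 437. -194.  164.] rgb [56. 45. 37.]
side (145, 175) [346, 259, 30, 26, 621] lo [ 414. -318.  147.] hi [ 458. -273.  159.] rgb [169. 167. 167.]
side (145, 175) [393, 290, 19, 20, 301] lo [ 438. -397.  146.] hi [ 462. -372.  162.] rgb [48. 42. 40.]
scene barrel top 106 ((476.6579284667969, 210.1574249267578), 18.27937126159668) 70.79131891408116
walls x [np.float64(429.0), np.float64(522.6)] y [np.float64(164.3), np.float64(255.0)]
side barrel top 89 ((475.12030029296875, 209.74838256835938), 17.833173751831055) 71.99036428239344
walls x [np.float64(430.1), np.float64(520.7)] y [np.float64(162.6), np.float64(251.9)]
```

The barrel stands within about 2 mm of the compartment's middle (top circle and wall midpoints agree in both cameras). Bell, mouthpiece and the bottles on the mat haven't moved. Returning the flask first.

jog_arm(increments=[{"xyz":[0,-0.14,1.15],"twist":0},{"xyz":[0,-0.14,1.15],"twist":0},{"xyz":[0,-0.28,2.3],"twist":0},{"xyz":[0,-0.28,2.3],"twist":0},{"xyz":[0,-0.28,2.3],"twist":0},{"xyz":[0,-0.28,2.3],"twist":0},{"xyz":[0,-0.28,2.3],"twist":0},{"xyz":[0,-0.28,2.3],"twist":0},{"xyz":[0,-0.28,2.3],"twist":0},{"xyz":[0,-0.28,2.3],"twist":0},{"xyz":[0,-0.28,2.3],"twist":0},{"xyz":[0,-0.28,2.3],"twist":0},{"xyz":[0,-0.28,2.3],"twist":0},{"xyz":[0,-0.28,2.3],"twist":0},{"xyz":[0,-0.28,2.3],"twist":0},{"xyz":[0,-0.28,2.3],"twist":0},{"xyz":[0,-0.28,2.3],"twist":0},{"xyz":[0,-0.28,2.3],"twist":0},{"xyz":[0,-0.14,1.15],"twist":0},{"xyz":[0,-0.14,1.15],"twist":0}], claw=7, grip_force=30)

```text
time_s: 46.25
position: [424.5, -205.7, 190.0]
ee_rot: [1.21, 1.21, -1.21]
wrist_force: [-0.3, -0.8, 0.5]
gripper_width: 70.0
```

jog_arm(increments=[{"xyz":[0,0,0],"twist":0},{"xyz":[0,0,0],"twist":0},{"xyz":[0,0,0],"twist":0},{"xyz":[0,0,0],"twist":0}])

```text
time_s: 46.65
position: [425.4, -204.3, 190.4]
ee_rot: [1.209, 1.21, -1.208]
wrist_force: [-0.1, 0.3, -1.2]
gripper_width: 69.6
```

jog_arm(increments=[{"xyz":[1,0,0],"twist":0},{"xyz":[2,0,0],"twist":0},{"xyz":[2,0,0],"twist":0},{"xyz":[2,0,0],"twist":0},{"xyz":[1,0,0],"twist":0},{"xyz":[0.4,0,0],"twist":0},{"xyz":[0,0,0],"twist":0},{"xyz":[0,0,0],"twist":0}])

```text
time_s: 47.45
position: [426.0, -205.3, 107.0]
ee_rot: [1.209, 1.208, -1.208]
wrist_force: [0.9, -0.2, 0.4]
gripper_width: 70.1
```

jog_arm(increments=[{"xyz":[0,0,0],"twist":0},{"xyz":[0,0,0],"twist":0},{"xyz":[0,0,0],"twist":0},{"xyz":[0,0,0],"twist":0},{"xyz":[0,0,0],"twist":0},{"xyz":[0,0,0],"twist":0},{"xyz":[0,0,0],"twist":0},{"xyz":[0,0,0],"twist":0}], claw=2)

```text
time_s: 48.25
position: [425.3, -205.0, 106.4]
ee_rot: [1.209, 1.209, -1.209]
wrist_force: [-0.9, -0.4, 0.5]
gripper_width: 29.1
```

jog_arm(increments=[{"xyz":[-0.3,0,0],"twist":0},{"xyz":[-0.6,0,0],"twist":0},{"xyz":[-1,0,0],"twist":0},{"xyz":[-1.5,0,0],"twist":0},{"xyz":[-1.5,0,0],"twist":0},{"xyz":[-1.5,0,0],"twist":0},{"xyz":[-1.5,0,0],"twist":0},{"xyz":[-0.8,0,0],"twist":0},{"xyz":[-0.3,0,0],"twist":0},{"xyz":[0,0,0],"twist":0},{"xyz":[0,0,0],"twist":0}])

```text
time_s: 49.35
position: [424.9, -204.8, 195.8]
ee_rot: [1.209, 1.21, -1.21]
wrist_force: [-0.2, 1.1, -2.4]
gripper_width: 29.1
```

jog_arm(increments=[{"xyz":[0,0.57,-1.04],"twist":0},{"xyz":[0,0.57,-1.04],"twist":0},{"xyz":[0,1.14,-2.08],"twist":0},{"xyz":[0,1.14,-2.08],"twist":0},{"xyz":[0,1.14,-2.08],"twist":0},{"xyz":[0,1.14,-2.08],"twist":0},{"xyz":[0,1.14,-2.08],"twist":0},{"xyz":[0,1.14,-2.08],"twist":0},{"xyz":[0,1.14,-2.08],"twist":0},{"xyz":[0,1.14,-2.08],"twist":0},{"xyz":[0,1.14,-2.08],"twist":0},{"xyz":[0,1.14,-2.08],"twist":0},{"xyz":[0,1.14,-2.08],"twist":0},{"xyz":[0,1.14,-2.08],"twist":0},{"xyz":[0,1.14,-2.08],"twist":0},{"xyz":[0,1.14,-2.08],"twist":0},{"xyz":[0,1.14,-2.08],"twist":0},{"xyz":[0,1.14,-2.08],"twist":0},{"xyz":[0,0.57,-1.04],"twist":0},{"xyz":[0,0.57,-1.04],"twist":0}])

```text
time_s: 51.35
position: [630.3, 170.7, 195.7]
ee_rot: [1.207, 1.21, -1.21]
wrist_force: [-0.8, -0.7, -1.8]
gripper_width: 29.0
```

jog_arm(increments=[{"xyz":[0,0,0],"twist":0},{"xyz":[0,0,0],"twist":0},{"xyz":[0.6,0,0],"twist":0},{"xyz":[1.5,0,0],"twist":0},{"xyz":[1.5,0,0],"twist":0},{"xyz":[1.5,0,0],"twist":0},{"xyz":[1.5,0,0],"twist":0},{"xyz":[1,0,0],"twist":0},{"xyz":[0.5,0,0],"twist":0},{"xyz":[0.3,0,0],"twist":0},{"xyz":[0.1,0,0],"twist":0},{"xyz":[0,0,0],"twist":0},{"xyz":[0,0,0],"twist":0},{"xyz":[0,0,0],"twist":0}])

```text
time_s: 52.75
position: [630.8, 169.5, 111.9]
ee_rot: [1.21, 1.209, -1.208]
wrist_force: [-0.2, 0.8, -1.0]
gripper_width: 29.2
```

Target is about 108.2, so 0.35 cm more, then release and lift.

jog_arm(increments=[{"xyz":[0.15,0,0],"twist":0},{"xyz":[0.1,0,0],"twist":0},{"xyz":[0.08,0,0],"twist":0},{"xyz":[0,0,0],"twist":0},{"xyz":[0,0,0],"twist":0},{"xyz":[0,0,0],"twist":0}])

```text
time_s: 53.35
position: [630.6, 169.5, 108.5]
ee_rot: [1.21, 1.209, -1.209]
wrist_force: [-0.3, -0.2, 1.6]
gripper_width: 29.1
```

jog_arm(increments=[{"xyz":[0,0,0],"twist":0},{"xyz":[0,0,0],"twist":0},{"xyz":[0,0,0],"twist":0},{"xyz":[0,0,0],"twist":0},{"xyz":[0,0,0],"twist":0},{"xyz":[0,0,0],"twist":0},{"xyz":[-0.5,0,0],"twist":0},{"xyz":[-1.5,0,0],"twist":0},{"xyz":[-2.5,0,0],"twist":0},{"xyz":[-2.5,0,0],"twist":0},{"xyz":[-1,0,0],"twist":0},{"xyz":[-0.5,0,0],"twist":0},{"xyz":[0,0,0],"twist":0}], claw=7.6)

```text
time_s: 54.65
position: [630.5, 169.4, 193.1]
ee_rot: [1.209, 1.209, -1.209]
wrist_force: [0.6, 0.1, 0.6]
gripper_width: 75.9
```

jog_arm(increments=[{"xyz":[0,-0.53,1.28],"twist":0},{"xyz":[0,-0.53,1.28],"twist":0},{"xyz":[0,-1.07,2.57],"twist":0},{"xyz":[0,-1.07,2.57],"twist":0},{"xyz":[0,-1.07,2.57],"twist":0},{"xyz":[0,-1.07,2.57],"twist":0},{"xyz":[0,-1.07,2.57],"twist":0},{"xyz":[0,-1.07,2.57],"twist":0},{"xyz":[0,-1.07,2.57],"twist":0},{"xyz":[0,-1.07,2.57],"twist":0},{"xyz":[0,-1.07,2.57],"twist":0},{"xyz":[0,-1.07,2.57],"twist":0},{"xyz":[0,-1.07,2.57],"twist":0},{"xyz":[0,-1.07,2.57],"twist":0},{"xyz":[0,-1.07,2.57],"twist":0},{"xyz":[0,-1.07,2.57],"twist":0},{"xyz":[0,-1.07,2.57],"twist":0},{"xyz":[0,-1.07,2.57],"twist":0},{"xyz":[0,-0.53,1.28],"twist":0},{"xyz":[0,-0.53,1.28],"twist":0}])

```text
time_s: 56.65
position: [436.9, -293.6, 192.6]
ee_rot: [1.211, 1.21, -1.21]
wrist_force: [0.4, 0.8, 0.4]
gripper_width: 75.7
```

jog_arm(increments=[{"xyz":[0,0,0],"twist":0},{"xyz":[0,0,0],"twist":0},{"xyz":[0,0,0],"twist":0},{"xyz":[0,0,0],"twist":0}])

```text
time_s: 57.05
position: [438.5, -292.2, 193.1]
ee_rot: [1.209, 1.21, -1.208]
wrist_force: [-0.0, 0.0, -0.6]
gripper_width: 75.6
```

Down to 103 and grip.

jog_arm(increments=[{"xyz":[1,0,0],"twist":0},{"xyz":[2,0,0],"twist":0},{"xyz":[2,0,0],"twist":0},{"xyz":[2,0,0],"twist":0},{"xyz":[1.2,0,0],"twist":0},{"xyz":[0.8,0,0],"twist":0},{"xyz":[0,0,0],"twist":0},{"xyz":[0,0,0],"twist":0}])

```text
time_s: 57.85
position: [438.6, -293.2, 103.5]
ee_rot: [1.209, 1.208, -1.209]
wrist_force: [-0.0, 0.5, -0.8]
gripper_width: 76.5
```

jog_arm(increments=[{"xyz":[0,0,0],"twist":0},{"xyz":[0,0,0],"twist":0},{"xyz":[0,0,0],"twist":0},{"xyz":[0,0,0],"twist":0},{"xyz":[0,0,0],"twist":0},{"xyz":[0,0,0],"twist":0},{"xyz":[0,0,0],"twist":0}], claw=4)

```text
time_s: 58.55
position: [438.2, -293.2, 103.4]
ee_rot: [1.209, 1.209, -1.209]
wrist_force: [-1.1, -0.0, 4.3]
gripper_width: 50.3
```

jog_arm(increments=[{"xyz":[-0.3,0,0],"twist":0},{"xyz":[-0.6,0,0],"twist":0},{"xyz":[-1,0,0],"twist":0},{"xyz":[-1.5,0,0],"twist":0},{"xyz":[-1.5,0,0],"twist":0},{"xyz":[-1.5,0,0],"twist":0},{"xyz":[-1.5,0,0],"twist":0},{"xyz":[-0.8,0,0],"twist":0},{"xyz":[-0.3,0,0],"twist":0},{"xyz":[0,0,0],"twist":0},{"xyz":[0,0,0],"twist":0}])

```text
time_s: 59.65
position: [437.7, -292.7, 192.4]
ee_rot: [1.209, 1.211, -1.21]
wrist_force: [0.3, 0.2, -1.4]
gripper_width: 50.6
```

jog_arm(increments=[{"xyz":[0,0.54,-1.06],"twist":0},{"xyz":[0,0.54,-1.06],"twist":0},{"xyz":[0,1.08,-2.12],"twist":0},{"xyz":[0,1.08,-2.12],"twist":0},{"xyz":[0,1.08,-2.12],"twist":0},{"xyz":[0,1.08,-2.12],"twist":0},{"xyz":[0,1.08,-2.12],"twist":0},{"xyz":[0,1.08,-2.12],"twist":0},{"xyz":[0,1.08,-2.12],"twist":0},{"xyz":[0,1.08,-2.12],"twist":0},{"xyz":[0,1.08,-2.12],"twist":0},{"xyz":[0,1.08,-2.12],"twist":0},{"xyz":[0,1.08,-2.12],"twist":0},{"xyz":[0,1.08,-2.12],"twist":0},{"xyz":[0,1.08,-2.12],"twist":0},{"xyz":[0,1.08,-2.12],"twist":0},{"xyz":[0,1.08,-2.12],"twist":0},{"xyz":[0,1.08,-2.12],"twist":0},{"xyz":[0,0.54,-1.06],"twist":0},{"xyz":[0,0.54,-1.06],"twist":0}])

```text
time_s: 61.65
position: [632.3, 89.9, 192.7]
ee_rot: [1.208, 1.21, -1.209]
wrist_force: [-0.0, 0.0, -1.9]
gripper_width: 50.2
```

jog_arm(increments=[{"xyz":[0,0,0],"twist":0},{"xyz":[0,0,0],"twist":0},{"xyz":[0.6,0,0],"twist":0},{"xyz":[1.5,0,0],"twist":0},{"xyz":[1.5,0,0],"twist":0},{"xyz":[1.5,0,0],"twist":0},{"xyz":[1.5,0,0],"twist":0},{"xyz":[1,0,0],"twist":0},{"xyz":[0.5,0,0],"twist":0},{"xyz":[0.3,0,0],"twist":0},{"xyz":[0.1,0,0],"twist":0},{"xyz":[0,0,0],"twist":0},{"xyz":[0,0,0],"twist":0},{"xyz":[0,0,0],"twist":0}])

```text
time_s: 63.05
position: [632.8, 88.7, 108.6]
ee_rot: [1.21, 1.209, -1.208]
wrist_force: [-0.2, -0.3, -2.8]
gripper_width: 50.4
```

jog_arm(increments=[{"xyz":[0.15,0,0],"twist":0},{"xyz":[0.1,0,0],"twist":0},{"xyz":[0.05,0,0],"twist":0},{"xyz":[0,0,0],"twist":0},{"xyz":[0,0,0],"twist":0},{"xyz":[0,0,0],"twist":0}])

```text
time_s: 63.65
position: [632.6, 88.6, 105.5]
ee_rot: [1.209, 1.209, -1.209]
wrist_force: [-0.8, 0.1, 1.7]
gripper_width: 50.3
```

jog_arm(increments=[{"xyz":[0,0,0],"twist":0},{"xyz":[0,0,0],"twist":0},{"xyz":[0,0,0],"twist":0},{"xyz":[0,0,0],"twist":0},{"xyz":[0,0,0],"twist":0},{"xyz":[0,0,0],"twist":0},{"xyz":[-0.5,0,0],"twist":0},{"xyz":[-1.5,0,0],"twist":0},{"xyz":[-2.5,0,0],"twist":0},{"xyz":[-2.5,0,0],"twist":0},{"xyz":[-1,0,0],"twist":0},{"xyz":[-0.5,0,0],"twist":0},{"xyz":[0,0,0],"twist":0}], claw=7.6)

```text
time_s: 64.95
position: [632.5, 88.6, 190.1]
ee_rot: [1.209, 1.209, -1.209]
wrist_force: [0.3, -0.2, -0.9]
gripper_width: 76.3
```

jog_arm(increments=[{"xyz":[0,-0.5,1.31],"twist":0},{"xyz":[0,-0.5,1.31],"twist":0},{"xyz":[0,-1.01,2.62],"twist":0},{"xyz":[0,-1.01,2.62],"twist":0},{"xyz":[0,-1.01,2.62],"twist":0},{"xyz":[0,-1.01,2.62],"twist":0},{"xyz":[0,-1.01,2.62],"twist":0},{"xyz":[0,-1.01,2.62],"twist":0},{"xyz":[0,-1.01,2.62],"twist":0},{"xyz":[0,-1.01,2.62],"twist":0},{"xyz":[0,-1.01,2.62],"twist":0},{"xyz":[0,-1.01,2.62],"twist":0},{"xyz":[0,-1.01,2.62],"twist":0},{"xyz":[0,-1.01,2.62],"twist":0},{"xyz":[0,-1.01,2.62],"twist":0},{"xyz":[0,-1.01,2.62],"twist":0},{"xyz":[0,-1.01,2.62],"twist":0},{"xyz":[0,-1.01,2.62],"twist":0},{"xyz":[0,-0.5,1.31],"twist":0},{"xyz":[0,-0.5,1.31],"twist":0}], claw=7)

```text
time_s: 66.95
position: [449.6, -383.7, 189.5]
ee_rot: [1.211, 1.21, -1.21]
wrist_force: [0.2, 0.1, 0.3]
gripper_width: 70.0
```

jog_arm(increments=[{"xyz":[0,0,0],"twist":0},{"xyz":[0,0,0],"twist":0},{"xyz":[0,0,0],"twist":0},{"xyz":[0,0,0],"twist":0}])

```text
time_s: 67.35
position: [451.4, -382.1, 190.1]
ee_rot: [1.209, 1.21, -1.208]
wrist_force: [-0.5, -0.3, 0.2]
gripper_width: 69.8
```

jog_arm(increments=[{"xyz":[1,0,0],"twist":0},{"xyz":[2,0,0],"twist":0},{"xyz":[2,0,0],"twist":0},{"xyz":[2,0,0],"twist":0},{"xyz":[1,0,0],"twist":0},{"xyz":[0.5,0,0],"twist":0},{"xyz":[0,0,0],"twist":0},{"xyz":[0,0,0],"twist":0}])

```text
time_s: 68.15
position: [451.4, -383.4, 105.8]
ee_rot: [1.209, 1.208, -1.209]
wrist_force: [0.2, 0.2, -0.0]
gripper_width: 70.0
```

jog_arm(increments=[{"xyz":[0,0,0],"twist":0},{"xyz":[0,0,0],"twist":0},{"xyz":[0,0,0],"twist":0},{"xyz":[0,0,0],"twist":0},{"xyz":[0,0,0],"twist":0},{"xyz":[0,0,0],"twist":0},{"xyz":[0,0,0],"twist":0},{"xyz":[0,0,0],"twist":0}], claw=2)

```text
time_s: 68.95
position: [450.9, -383.0, 105.1]
ee_rot: [1.209, 1.209, -1.209]
wrist_force: [0.3, -0.5, 0.1]
gripper_width: 27.9
```

jog_arm(increments=[{"xyz":[-0.3,0,0],"twist":0},{"xyz":[-0.6,0,0],"twist":0},{"xyz":[-1,0,0],"twist":0},{"xyz":[-1.5,0,0],"twist":0},{"xyz":[-1.5,0,0],"twist":0},{"xyz":[-1.5,0,0],"twist":0},{"xyz":[-1.5,0,0],"twist":0},{"xyz":[-0.8,0,0],"twist":0},{"xyz":[-0.3,0,0],"twist":0},{"xyz":[0,0,0],"twist":0},{"xyz":[0,0,0],"twist":0}])

```text
time_s: 70.05
position: [450.6, -382.7, 194.4]
ee_rot: [1.209, 1.211, -1.209]
wrist_force: [-0.2, 0.1, -2.4]
gripper_width: 28.2
```

jog_arm(increments=[{"xyz":[0,0.51,-1.1],"twist":0},{"xyz":[0,0.51,-1.1],"twist":0},{"xyz":[0,1.02,-2.2],"twist":0},{"xyz":[0,1.02,-2.2],"twist":0},{"xyz":[0,1.02,-2.2],"twist":0},{"xyz":[0,1.02,-2.2],"twist":0},{"xyz":[0,1.02,-2.2],"twist":0},{"xyz":[0,1.02,-2.2],"twist":0},{"xyz":[0,1.02,-2.2],"twist":0},{"xyz":[0,1.02,-2.2],"twist":0},{"xyz":[0,1.02,-2.2],"twist":0},{"xyz":[0,1.02,-2.2],"twist":0},{"xyz":[0,1.02,-2.2],"twist":0},{"xyz":[0,1.02,-2.2],"twist":0},{"xyz":[0,1.02,-2.2],"twist":0},{"xyz":[0,1.02,-2.2],"twist":0},{"xyz":[0,1.02,-2.2],"twist":0},{"xyz":[0,1.02,-2.2],"twist":0},{"xyz":[0,0.51,-1.1],"twist":0},{"xyz":[0,0.51,-1.1],"twist":0}])

```text
time_s: 72.05
position: [634.3, 14.3, 194.7]
ee_rot: [1.208, 1.21, -1.209]
wrist_force: [-0.4, 0.7, -3.3]
gripper_width: 28.3
```

jog_arm(increments=[{"xyz":[0,0,0],"twist":0},{"xyz":[0,0,0],"twist":0},{"xyz":[0.6,0,0],"twist":0},{"xyz":[1.5,0,0],"twist":0},{"xyz":[1.5,0,0],"twist":0},{"xyz":[1.5,0,0],"twist":0},{"xyz":[1.5,0,0],"twist":0},{"xyz":[1,0,0],"twist":0},{"xyz":[0.5,0,0],"twist":0},{"xyz":[0.3,0,0],"twist":0},{"xyz":[0.1,0,0],"twist":0},{"xyz":[0,0,0],"twist":0},{"xyz":[0,0,0],"twist":0},{"xyz":[0,0,0],"twist":0}])

```text
time_s: 73.45
position: [634.8, 13.0, 110.6]
ee_rot: [1.21, 1.208, -1.208]
wrist_force: [-0.1, -0.2, -3.0]
gripper_width: 27.7
```

jog_arm(increments=[{"xyz":[0.15,0,0],"twist":0},{"xyz":[0.1,0,0],"twist":0},{"xyz":[0.05,0,0],"twist":0},{"xyz":[0,0,0],"twist":0},{"xyz":[0,0,0],"twist":0},{"xyz":[0,0,0],"twist":0}])

```text
time_s: 74.05
position: [634.5, 13.0, 107.2]
ee_rot: [1.209, 1.209, -1.209]
wrist_force: [-0.4, -0.2, -1.8]
gripper_width: 28.0
```

jog_arm(increments=[{"xyz":[0,0,0],"twist":0},{"xyz":[0,0,0],"twist":0},{"xyz":[0,0,0],"twist":0},{"xyz":[0,0,0],"twist":0},{"xyz":[0,0,0],"twist":0},{"xyz":[0,0,0],"twist":0},{"xyz":[-0.5,0,0],"twist":0},{"xyz":[-1.5,0,0],"twist":0},{"xyz":[-2.5,0,0],"twist":0},{"xyz":[-2.5,0,0],"twist":0},{"xyz":[-2,0,0],"twist":0},{"xyz":[-1,0,0],"twist":0},{"xyz":[0,0,0],"twist":0},{"xyz":[0,0,0],"twist":0},{"xyz":[0,0,0],"twist":0}], claw=7)

```text
time_s: 75.55
position: [633.7, 13.0, 205.6]
ee_rot: [1.208, 1.211, -1.211]
wrist_force: [0.7, 0.9, 0.2]
gripper_width: 70.3
```

Run:
```python
from h import *
print(sense()['position'],sense()['time_s'])
for n in('scene','side'): s=grab(n)
import m
m.save('s5',m.W[0][1],(120,280,250,530),2.8)
for n,s,w in m.W:
    for nm,c,zt,r in(('tin',(634,13),161,14.5),('jar',(632,87),158,25.5),('flask',(631,168),164,15),('barrel',(476,209),71.5,17),('bell',(471,298),112,22),('mouthp',(465,388),96,12)):
        k=(abs(w[...,2]-zt)<5)&(np.hypot(w[...,0]-c[0],w[...,1]-c[1])<r+9); p=w[k]
        if len(p)>15: print(n,nm,len(p),np.round((p[:,:2].min(0)+p[:,:2].max(0))/2,1),np.round(np.median(p[:,2]),1))
```

```text
[633.74169584  12.98133902 205.58766081] 75.55
scene tin 86 [634.9  13.5] 160.0
scene jar 266 [632.4  88.4] 157.4
scene flask 109 [630.8 169. ] 163.2
scene barrel 107 [477.4 210.4] 71.1
scene bell 192 [469.2 299.2] 111.4
scene mouthp 65 [464.5 389.1] 95.3
side tin 86 [634.9  11.2] 161.2
side jar 206 [631.3  87.5] 158.4
side flask 70 [630.3 167.2] 164.0
side barrel 96 [476.6 208.3] 71.7
side bell 133 [470.9 299.2] 112.8
side mouthp 39 [464.7 389. ] 96.1
```

View pics/s5.png

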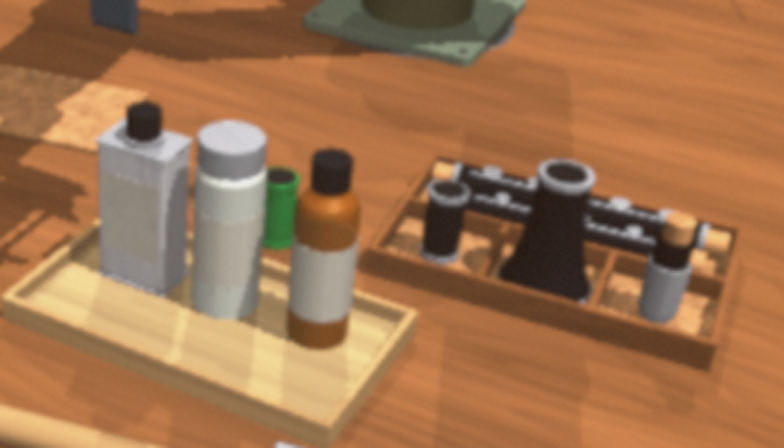

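Everything is in place: the tin (145,200), jar (230,220) and flask (322,250) are back in the tray. The barrel (443,220) stands in its compartment, and the bell and mouthpiece are untouched. The tips are about 80 mm above the tin.

```bash
python3 -c "
from workcell import *
print(finish_job())"
```

```text
the job is handed in; nothing more can be done
None
```

I moved the tin, jar and flask to the cork mat, stood the black barrel in the empty compartment, put the three back in their own places, and handed the job in. The clock read 75.6 s at the last check before that; no verdict is reported.

**Last checks, both cameras:**
- **Tin, flask and jar:** upright and released, within about 1 mm of their starting positions in each camera. I had no side-camera reading of the flask at the start, so that one is compared in the scene camera only.
- **Barrel:** upright on the liner, about 2 mm from the middle.
- **Bell and mouthpiece:** about 1–2 mm from their starting readings, which is about the cameras' own accuracy.
- **Gripper:** open and clear, with the tips about 80 mm above the tin.

**What disagreed:** the reported tool height was about 35.5 mm lower than the fingertips seen in the cameras. Because of this my first grasp of the tin closed on air above the cap and touched nothing. I measured the offset at three heights, found it constant, and corrected for it from then on. The two cameras also differ from each other by 1–3 mm.

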